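# Slide a roasting dish over the frame of a warming plate and set its dial

## Robot

A 6-joint arm with a two-finger parallel gripper is mounted at the origin on the work surface. World frame = base frame: x ahead of the robot, y to its left, z up, the work surface at z = 0. Lengths are in m, angles in rad, forces in N, time in s.
With the tool pointing down it reaches from about 0.35 to 0.975 m from the base axis. Payload 4.9 kg.
Tool frame: the origin (TCP) lies between the finger pads; the fingertips stand 11 mm ahead of it and the grasp point (between the pads) lies 8 mm behind it; z points along the fingers, y is the direction in which the jaws open and shut (so a half turn about z gives the same grasp; the last joint's range is limited). The gripper opens to 85 mm and grips with 20 to 120 N. Pads are 22 mm wide; open, the fingers measure 114 mm over their backs; the gripper's body (76 mm by 85 mm) begins 54 mm behind the grasp point. The pads swing forward as they close: fully open they stand 13 mm farther back than shut.
Start: joints at [-1.358, 0.053, 1.613, -0, 1.476, -0.119], TCP at [0.204, -0.591, 0.212] pointing down, gripper open.
Joint ranges: [-3.01, 3.01], [-1.01, 2.22], [0.06, 2.58], [-1.02, 4.17], [0.09, 2.62], [-3.14, 3.14]. Speed limits (rad/s): [2.57, 2.57, 3.14, 3.14, 3.14, 3.14].

## Interface

Orientations are given as a unit quaternion [w, x, y, z].
In Python, from rig import manip gives the robot as it stands.
- The arm moves only by the tool play_rows, never from a script. Its argument "steps" is a list of rows, each an object with "xyz": the shift along the tool's x, y, z in m, a list of three; "twist": the turn, a rotation vector about the tool's x, y, z in rad, a list of three; "grip": the gripper command: -1 is fully open, 1 is shut, values between are in proportion. In form: [{"xyz": [tx, ty, tz], "twist": [rx, ry, rz], "grip": grip}, ...]. A call has 1 to 10 rows; each row is the pose to reach, as a shift and turn from the pose measured when the call began, along the tool's axes at that moment; what a row does not reach only later rows make up. A row lasts 1/12 s, in which the tool goes at most 41.7 mm and 7.16 degrees, less where a joint would pass 70% of its speed; a pose out of reach is approached as far as the arm can. A call with a gripper value outside its range is refused whole. The fingers move at their own pace and stop on an object; "grip_force" is the grip in N (left out, the last holds). Time passes only in rows, so rows that repeat a pose let the fingers close. It gives the time, the measured TCP pose, the force and the opening at its end, in the units of the state.
- manip.sense(): the state, without advancing time (a new reading comes with each control period).
- manip.capture(name): name is "scene" or "top" or "wrist"; returns the picture (400x640x3 uint8, red, green, blue); there is no depth.
- manip.get_calibration(name): a dict with "intrinsics" (3x3 intrinsics, pixels), "view" (4x4, takes a point from world to camera coordinates). Camera axes: x right, y down, z forward; pixel columns grow to the right and rows downward; lengths in m; the calibration is good to about 2 mm. A picture is of the moment at which its call begins: read the wrist's pose just before it. get_calibration takes no time and is no camera call; for the wrist camera it gives the pose at the moment of the call.
- manip.sign_off(): hands the job in, once; it reports no verdict.
The state is a dict: "clock": time; "joint_positions": joint angles; "joint_velocities": joint speeds; "joint_efforts": joint torques, N m; "tool_pos": TCP position; "ee_rot": TCP orientation; "wrist_force": force on the tool from outside, world axes, zero at the start; "ft_torque": the same for the moment, N m; "grip_width": opening from 0.0 (shut) to 1.0 (fully open).
Only numpy, scipy, OpenCV 4.12 (cv2) and the standard library are available. Lean on these libraries where they do the work, as an engineer would, in place of code of your own. Each camera call takes 0.05 s, during which the arm holds its last target. There are 200 camera calls.

## Task

Put the full red roasting dish onto the built-in warming plate: tip up the end nearest the plate and set that edge down to rest on the steel frame, let go, then push the dish in from its other end until it lies flat on the black glass inside the frame, never carrying it bodily through the air and never tipping it so far that the potatoes would roll out. Turn the plate's dial so that its white pointer line stands at the red mark. Leave the dish and dial released, and the pot, oil bottle and pepper mill where they are.

Things in the scene. Friction and masses are not known exactly. Their poses are not given: they have to be found in the camera images.
- plate: Built-in warming plate, fixed. Origin: worktop level, under the glass centre. Black glass 150 (x) by 230 mm (y), top 6 mm above the worktop, inside a steel frame whose top is 15 mm above it. Rails 15 mm wide at the +y and -y ends (outer faces at y = +-130 mm) and on the +x side; on the -x side a steel control deck, 15 mm high, x = -75 to -160 mm. Grey lines on the glass: decoration only.
- dial (a joint): Angle of the black dial on the control deck, rad: 0 = off, pointer to the plate's +y; it grows clockwise seen from above; 1.571 = pointer at the red mark (towards the plate's +x, the glass). Limits 0 and 3.6; starts between 0 and 0.8. Stays where it is left (friction about 0.04 N m).
- dial_grip (a point): On the dial's axis (plate x = -120, y = 0 mm), 27 mm above the deck, 42 mm above the worktop: where to grip. The dial is an upright bar 46 mm long, 14 mm thick, top 36 mm above the deck, on a skirt 44 mm wide, 5 mm high. Its x axis runs along the bar towards the white pointer end; z up.
- dial_mark (a point): The red index mark on the deck, beside the dial, 31 mm from its axis.
- dish: Red open roasting dish of potatoes, loose, 0.65 to 0.95 kg. Origin: centre of its flat underside. Body 110 (x) by 140 mm (y), walls 55 mm high, potatoes to 62 mm; an ear handle amid each short end (+y, -y), 50 mm wide along x, standing out 30 mm, 37 to 51 mm above the underside. Starts on the worktop at the plate's +y or -y side, a short end 20 to 65 mm off the frame, yawed up to 0.2 rad.
- edge_a (a point): Middle of the bottom edge of the dish's +y end.
- edge_b (a point): Middle of the bottom edge of the dish's -y end.
- ear_a (a point): Centre of the ear at the dish's +y end, 85 mm from the dish's centre and 44 mm above its underside.
- ear_b (a point): Centre of the ear at the dish's -y end, 85 mm from the dish's centre and 44 mm above its underside.
- pot: Bystander: small open steel pot, 90 mm wide, two loop handles standing out some 35 mm, 75 mm high, loose, on the side of the plate opposite the dish. Origin: centre of its underside.
- oil: Bystander: amber oil bottle, 60 mm wide, 190 mm high, loose, beyond the plate. Origin: centre of its underside.
- mill: Bystander: dark wooden pepper mill, 56 mm wide, 142 mm high, loose, beyond the plate. Origin: centre of its underside.
Not all that is in view belongs to the job. What is shaped like the dish but turquoise is not meant.

How it is judged:
By the outcome, as a careful person would: the job done as asked, in the order asked, and still so for the second after the job is handed in, with the robot touching nothing.
It also fails if it takes over 64 s, if anything falls off the work surface, if the arm or the gripper's body presses on something with over 40 N, if the wrist force passes 120 N, or if a joint passes its speed limit or range.

## Working session

There is one attempt and no reset: what is moved stays moved. The work goes in short steps, Python scripts to look and compute and a tool call to move; the robot and the scene stay as the last step left them, time stands still between calls to the robot, and variables do not carry over. Pictures are saved under pics/ and viewed, about 8 in all and at most 12, crops included, and the job is handed in when it is done.

Besides the shell and the picture viewer there is one more tool, called after ">>>" as name([rows], argument=value, ...), one row to a line, values as JSON. play_rows: Moves the arm, as the interface text tells. Its arguments: {"type":"object","properties":{"steps":{"type":"array","items":{"type":"object","properties":{"xyz":{"type":"array","items":{"type":"number"}},"twist":{"type":"array","items":{"type":"number"}},"grip":{"type":"number"}}}},"grip_force":{"type":"number"}},"required":["steps"]}

```bash
mkdir -p pics; ls
python3 - <<'E'
from rig import manip
import cv2
for n in("top","scene"):
    im=manip.capture(n); cv2.imwrite(f"pics/{n}0.png",im[:,:,::-1])
    c=manip.get_calibration(n); print(n,c)
print(manip.sense())
E
```

```text
pics
top {'intrinsics': array([[385.09111355,   0.        , 320.78717304],
       [  0.        , 385.09111355, 204.12771105],
       [  0.        ,   0.        ,   1.        ]]), 'view': array([[ 0.02616715, -0.99963323,  0.00697737,  0.10487635],
       [-0.99375378, -0.02676943, -0.10833659,  0.55821745],
       [ 0.10848364, -0.00409893, -0.99408978,  1.11358161],
       [ 0.        ,  0.        ,  0.        ,  1.        ]])}
scene {'intrinsics': array([[507.50419349,   0.        , 322.96743433],
       [  0.        , 507.50419349, 205.83066694],
       [  0.        ,   0.        ,   1.        ]]), 'view': array([[ 0.17961248,  0.98371436,  0.00673906, -0.21415901],
       [ 0.6991144 , -0.12282305, -0.70438168, -0.31474721],
       [-0.69208266,  0.13122711, -0.70978943,  1.94309407],
       [ 0.        ,  0.        ,  0.        ,  1.        ]])}
{'clock': 0.1, 'joint_positions': array([-1.35803923e+00,  5.33126041e-02,  1.61416865e+00, -2.23637475e-05,
        1.47601240e+00, -1.19013830e-01]), 'joint_velocities': array([ 7.27817235e-04, -4.87977294e-05, -3.27592472e-03,  1.03478651e-03,
       -1.53248614e-03,  4.31432174e-04]), 'joint_efforts': array([ 1.86718440e-03, -3.94900990e+01, -3.71362710e+01,  6.78315200e-05,
        3.99298675e-03, -4.86267240e-06]), 'tool_pos': array([ 0.20342985, -0.59032129,  0.21056536]), 'ee_rot': array([-9.48933239e-04,  9.86271907e-01,  1.65126683e-01, -5.56535607e-05]), 'wrist_force': array([-0.59187325, -0.32176147,  0.18886728]), 'ft_torque': array([-0.01498864, -0.04253821, -0.02294815]), 'grip_width': 1.0010409313232667}
```

View pics/top0.png

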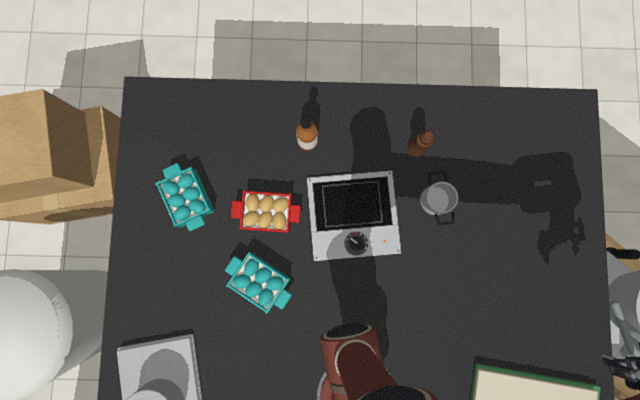

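View pics/scene0.png

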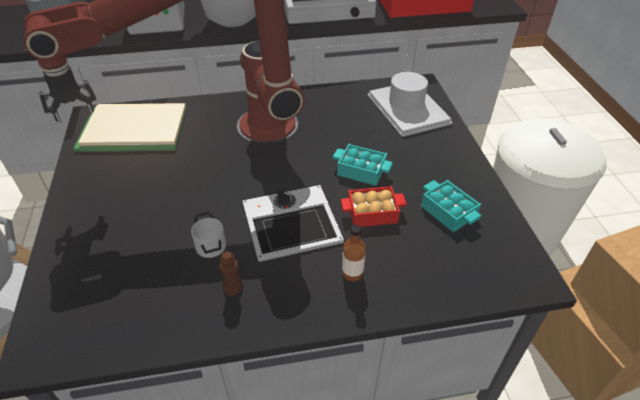

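Candidates for the dish in the top view are red at (265,212), turquoise at (184,196) and turquoise at (258,280). I choose the red one, on the plate's +y (left) side. The plate is at (353,216), the dial at (357,242), the pot at (438,200), the oil at (307,135) and the mill at (421,143).

Run:
```python
import cv2
im=cv2.imread("pics/top0.png")[155:275,220:420]
cv2.imwrite("pics/crop0.png",cv2.resize(im,None,fx=4,fy=4,interpolation=cv2.INTER_CUBIC))
```

```text
(no output)
```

View pics/crop0.png

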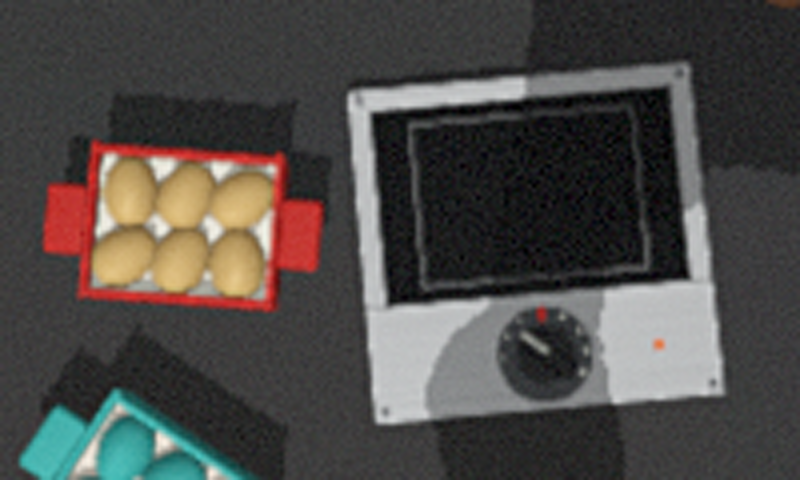

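The crop shows frame corners at (348,90), (689,63), (723,395) and (378,423). The dish rim corners are (94,142), (286,155), (274,310) and (80,296). The ears are at (65,218) and (300,236), and the pointer line runs (520,333)-(548,354) with the red mark at (542,314).

```bash
cat > h.py <<'E'
import numpy as np
from rig import manip
from scipy.spatial.transform import Rotation as R
def ray(name,uv,z,cal=None):
    c=cal or manip.get_calibration(name); V=np.array(c["view"]); K=np.array(c["intrinsics"])
    Rm=V[:3,:3]; o=-Rm.T@V[:3,3]
    d=Rm.T@np.linalg.solve(K,[uv[0],uv[1],1.]); return o+d*(z-o[2])/d[2]
def proj(name,p,cal=None):
    c=cal or manip.get_calibration(name); q=c["view"]@np.r_[p,1]; q=c["intrinsics"]@q[:3]; return q[:2]/q[2]
def tool(): 
    s=manip.sense(); q=np.array(s["ee_rot"]); return s,np.array(s["tool_pos"]),R.from_quat(q[[1,2,3,0]])
def rel(p,Rt):
    s,t,Q=tool(); return Q.inv().apply(np.array(p)-t),(Q.inv()*Rt).as_rotvec()
def down(yaw): # tool z down, tool y (jaw) direction at angle yaw in world
    y=np.array([np.cos(yaw),np.sin(yaw),0]); z=np.array([0,0,-1.]); return R.from_matrix(np.c_[np.cross(y,z),y,z])
E
python3 - <<'E'
from h import *
f=lambda p,z: ray("top",(220+(p[0]+.5)/4-.5,155+(p[1]+.5)/4-.5),z)
C=np.array([f(p,.015) for p in((348,90),(689,63),(723,395),(378,423))])
print("plate",C.round(4).tolist())
for i in range(4): print(np.linalg.norm(C[i]-C[(i+1)%4]).round(4),end=" ")
# order: (+x,+y),(+x,-y),(-x,-y),(-x,+y)
L=np.array([[.09,.13],[.09,-.13],[-.16,-.13],[-.16,.13]])
def fit(L,C):
    l=L-L.mean(0);c=C[:,:2]-C[:,:2].mean(0)
    th=np.arctan2((l[:,0]*c[:,1]-l[:,1]*c[:,0]).sum(),(l*c).sum())
    Rm=np.array([[np.cos(th),-np.sin(th)],[np.sin(th),np.cos(th)]])
    o=C[:,:2].mean(0)-Rm@L.mean(0); return o,th,Rm,(L@Rm.T+o-C[:,:2]).round(4)
o,th,Rm,res=fit(L,C);print("\nplate o",o,th,res.tolist()); 
print("dial",o+Rm@[-.12,0], "mark img",f((542,314),.015))
D=np.array([f(p,.055) for p in((94,142),(286,155),(274,310),(80,296))])
for i in range(4): print(np.linalg.norm(D[i]-D[(i+1)%4]).round(4),end=" ")
L=np.array([[.055,.07],[.055,-.07],[-.055,-.07],[-.055,.07]])
do,dth,dR,res=fit(L,D);print("\ndish",do,dth,res.tolist())
print("in plate:",Rm.T@(do-o),dth-th,"ears",do+dR@[0,.085],do+dR@[0,-.085],f((65,218),.051),f((300,236),.051))
a=f((520,333),.051)-f((548,354),.051); a=Rm.T@a[:2];print("pointer from +y cw",np.arctan2(a[0],a[1]))
print(manip.get_calibration("wrist"))
E
```

```text
plate [[0.638, 0.1647, 0.015], [0.6659, -0.0938, 0.015], [0.4161, -0.1207, 0.015], [0.3889, 0.1349, 0.015]]
0.26 0.2513 0.2571 0.2509 
plate o [0.56200907 0.02510177] 0.10974288201230925 [[-0.0008, -0.0005], [-0.0002, -0.0004], [0.0011, -0.001], [-0.0001, 0.0019]]
dial [0.44273095 0.01195904] mark img [0.47256205 0.01481995 0.015     ]
0.1401 0.1129 0.14 0.1122 
dish [0.52830951 0.27925401] -0.042755227671106594 [[-0.0012, -0.0], [-0.0014, 0.0001], [0.0015, 0.0], [0.0011, -0.0]]
in plate: [-0.00566139  0.2563142 ] -0.15249810968341584 ears [0.53194259 0.36417633] [0.52467642 0.19433169] [0.53169294 0.36603145 0.051     ] [0.52314658 0.19500407 0.051     ]
pointer from +y cw 0.7279077343138805
{'intrinsics': array([[335.16873735,   0.        , 320.02870511],
       [  0.        , 335.16873735, 195.801074  ],
       [  0.        ,   0.        ,   1.        ]]), 'view': array([[ 0.32550021, -0.94553879, -0.00245086, -0.62220896],
       [-0.91265608, -0.31485593,  0.26062351, -0.03382687],
       [-0.24720131, -0.08259621, -0.9654374 ,  0.37846039],
       [ 0.        ,  0.        ,  0.        ,  1.        ]])}
```

Run:
```python
from h import *
for y in(-.043,np.pi-.043):
    x,t=rel([.524,.1925,.15],down(y)); print(x.round(4),t.round(4))
```

```text
[ 0.5581 -0.6356  0.0619] [-0.0015 -0.0013 -1.196 ]
[ 0.5581 -0.6356  0.0619] [-1.5000e-03  1.7000e-03  1.9456e+00]
```

>>> play_rows([
  {"xyz": [0.558,-0.636,0.0],"twist": [0,0,-1.196],"grip": -1},
  {"xyz": [0.558,-0.636,0.0],"twist": [0,0,-1.196],"grip": -1},
  {"xyz": [0.558,-0.636,0.0],"twist": [0,0,-1.196],"grip": -1},
  {"xyz": [0.558,-0.636,0.0],"twist": [0,0,-1.196],"grip": -1},
  {"xyz": [0.558,-0.636,0.0],"twist": [0,0,-1.196],"grip": -1},
  {"xyz": [0.558,-0.636,0.0],"twist": [0,0,-1.196],"grip": -1},
  {"xyz": [0.558,-0.636,0.0],"twist": [0,0,-1.196],"grip": -1},
  {"xyz": [0.558,-0.636,0.0],"twist": [0,0,-1.196],"grip": -1},
  {"xyz": [0.558,-0.636,0.0],"twist": [0,0,-1.196],"grip": -1},
  {"xyz": [0.558,-0.636,0.0],"twist": [0,0,-1.196],"grip": -1},
])

```text
clock: 0.93
tool_pos: [0.3612, -0.2032, 0.2114]
ee_rot: [-0.001, 0.721, 0.693, 0.001]
wrist_force: [1.7, -0.3, -0.4]
grip_width: 1.0
```

Run:
```python
from h import *
s,t,Q=tool();print(t,s["joint_positions"].round(3))
x,r=rel([.524,.1925,.15],down(-.043)); print(x.round(4),r.round(4))
```

```text
[ 0.3612338  -0.20319603  0.21141817] [-6.930e-01 -4.890e-01  2.074e+00  1.000e-03  1.559e+00 -6.550e-01]
[0.4015 0.1475 0.0621] [-0.0003 -0.0018  0.0046]
```

>>> play_rows([
  {"xyz": [0.4015,0.1475,0.03],"twist": [0,0,0.0046],"grip": -1},
  {"xyz": [0.4015,0.1475,0.03],"twist": [0,0,0.0046],"grip": -1},
  {"xyz": [0.4015,0.1475,0.03],"twist": [0,0,0.0046],"grip": -1},
  {"xyz": [0.4015,0.1475,0.03],"twist": [0,0,0.0046],"grip": -1},
  {"xyz": [0.4015,0.1475,0.03],"twist": [0,0,0.0046],"grip": -1},
  {"xyz": [0.4015,0.1475,0.03],"twist": [0,0,0.0046],"grip": -1},
  {"xyz": [0.4015,0.1475,0.03],"twist": [0,0,0.0046],"grip": -1},
  {"xyz": [0.4015,0.1475,0.03],"twist": [0,0,0.0046],"grip": -1},
  {"xyz": [0.4015,0.1475,0.03],"twist": [0,0,0.0046],"grip": -1},
  {"xyz": [0.4015,0.1475,0.03],"twist": [0,0,0.0046],"grip": -1},
])

```text
clock: 1.77
tool_pos: [0.5187, 0.1817, 0.1824]
ee_rot: [-0.001, 0.722, 0.692, 0.0]
wrist_force: [0.3, -0.6, 0.7]
grip_width: 1.001
```

Run:
```python
from h import *; import cv2
c=manip.get_calibration("wrist"); im=manip.capture("wrist"); cv2.imwrite("pics/w1.png",im[:,:,::-1])
s,t,Q=tool();print(t,s["wrist_force"])
x,r=rel([.524,.1925,.036],down(-.043)); print(x.round(4),r.round(4))
print("pred ear_b top centre/rim corners",proj("wrist",[.5247,.1943,.051],c),proj("wrist",[.5247,.1943,.044],c))
dR=lambda p:np.array([.5283,.2793])+R.from_euler("z",-.0428).as_matrix()[:2,:2]@p
for p in((.055,-.07),(-.055,-.07)): print(proj("wrist",[*dR(np.array(p)),.055],c))
for p in((.025,-.1),(-.025,-.1)): print(proj("wrist",[*dR(np.array(p)),.051],c))
np.savez("w1.npz",V=c["view"],K=c["intrinsics"])
```

```text
[0.51996633 0.18728481 0.18114616] [-3.37960267  1.47807233  0.04067415]
[0.0044 0.004  0.1452] [-0.0015 -0.0064  0.0046]
pred ear_b top centre/rim corners [327.13612945 169.25934094] [326.98868501 167.85531994]
[390.89544882 152.92788151]
[263.68918979 152.88011399]
[354.7959908  185.64082167]
[299.20432447 185.61310602]
```

View pics/w1.png

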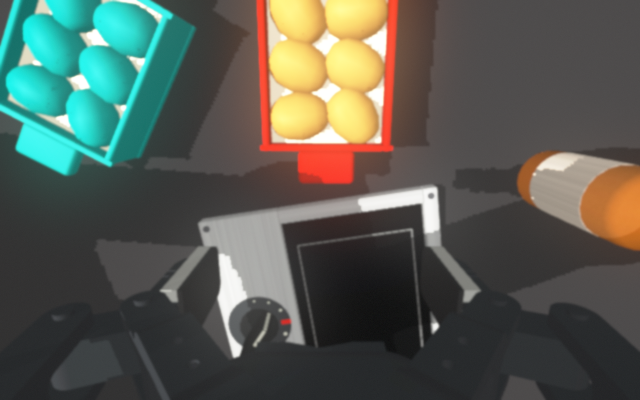

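The wrist view confirms the red ear, spanning (300,183) to (354,182). That is about 3 px from the prediction, so the dish is about 2 mm further +y. I'll descend with the jaws astride the ear.

>>> play_rows([
  {"xyz": [0.0064,0.0045,0.03],"twist": [0,-0.006,0.0046],"grip": -1},
  {"xyz": [0.0064,0.0045,0.06],"twist": [0,-0.006,0.0046],"grip": -1},
  {"xyz": [0.0064,0.0045,0.09],"twist": [0,-0.006,0.0046],"grip": -1},
  {"xyz": [0.0064,0.0045,0.12],"twist": [0,-0.006,0.0046],"grip": -1},
  {"xyz": [0.0064,0.0045,0.14],"twist": [0,-0.006,0.0046],"grip": -1},
  {"xyz": [0.0064,0.0045,0.147],"twist": [0,-0.006,0.0046],"grip": -1},
  {"xyz": [0.0064,0.0045,0.147],"twist": [0,-0.006,0.0046],"grip": -1},
  {"xyz": [0.0064,0.0045,0.147],"twist": [0,-0.006,0.0046],"grip": -1},
])

```text
clock: 2.48
tool_pos: [0.5249, 0.1945, 0.0347]
ee_rot: [-0.001, 0.722, 0.692, -0.0]
wrist_force: [0.2, -0.3, -0.9]
grip_width: 0.998
```

>>> play_rows([
  {"xyz": [0,0,0],"twist": [0,0,0],"grip": 1},
  {"xyz": [0,0,0],"twist": [0,0,0],"grip": 1},
  {"xyz": [0,0,0],"twist": [0,0,0],"grip": 1},
  {"xyz": [0,0,0],"twist": [0,0,0],"grip": 1},
  {"xyz": [0,0,0],"twist": [0,0,0],"grip": 1},
  {"xyz": [0,0,0],"twist": [0,0,0],"grip": 1},
  {"xyz": [0,0,0],"twist": [0,0,0],"grip": 1},
  {"xyz": [0,0,0],"twist": [0,0,0],"grip": 1},
], grip_force=60)

```text
clock: 3.15
tool_pos: [0.5248, 0.1945, 0.0347]
ee_rot: [-0.001, 0.722, 0.692, -0.0]
wrist_force: [1.5, -0.5, -0.2]
grip_width: -0.0
```

Run:
```python
from h import *
s,t,Q=tool();print(t,Q.as_matrix().round(4).tolist(),s["wrist_force"],s["ft_torque"],s["grip_width"])
```

```text
[0.5248402  0.19449774 0.03474242] [[0.0431, 0.9991, -0.0011], [0.9991, -0.0431, 0.0006], [0.0006, -0.0011, -1.0]] [ 1.45923839 -0.49332213 -0.20389793] [ 0.01986812  0.04575867 -0.02877064] -6.697138436818758e-05
```

The gripper shut on nothing, so the grasp missed. I'll look.

Run:
```python
from h import *; import cv2
im=manip.capture("wrist"); a=im[0:300,120:520]
b=manip.capture("top")[155:255,220:353]
a=cv2.resize(a,(400,300)); b=cv2.resize(b,(400,300),interpolation=cv2.INTER_CUBIC)
c=manip.capture("scene")[130:280,280:480]; c=cv2.resize(c,(800,600)) if 0 else cv2.resize(c,(400,300),interpolation=cv2.INTER_CUBIC)
cv2.imwrite("pics/m2.png",np.vstack([np.hstack([a,b]),np.hstack([c,0*c])])[:,:,::-1])
```

```text
(no output)
```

View pics/m2.png

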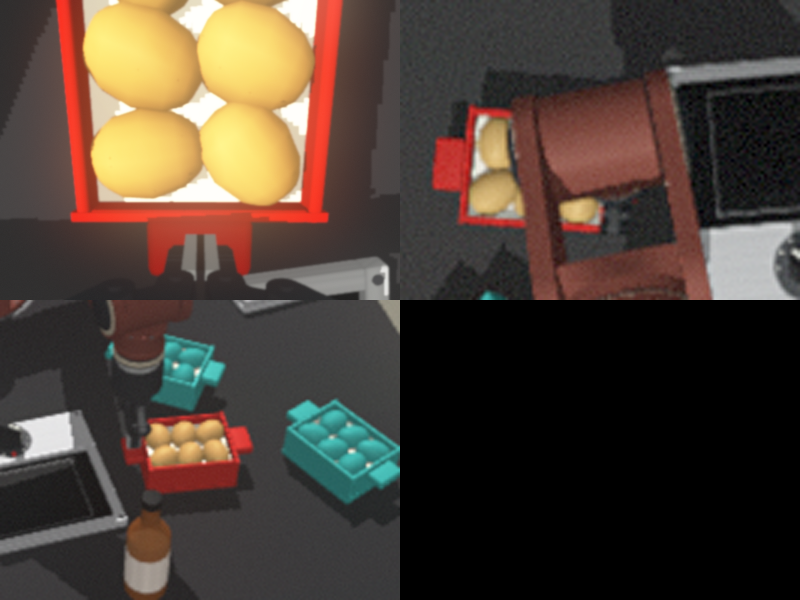

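Run:
```python
from h import *
c=manip.get_calibration("wrist"); V=c["view"]; print("cam",-V[:3,:3].T@V[:3,3],"axis",V[2,:3])
s,t,Q=tool();print(t,s["grip_width"])
for d in(-.03,-.008,0,.011): print("tool z",d,proj("wrist",t+Q.apply([0,0,d]),c)-[120,0])
dR=lambda p:np.array([.5283,.2813])+R.from_euler("z",-.0428).as_matrix()[:2,:2]@p
for p in((.055,-.07),(-.055,-.07)): print("rim",proj("wrist",[*dR(np.array(p)),.055],c)-[120,0])
for p in((.025,-.1),(-.025,-.1)): print("ear end",proj("wrist",[*dR(np.array(p)),.051],c)-[120,0])
for p in((.025,-.07),(-.025,-.07)): print("ear root",proj("wrist",[*dR(np.array(p)),.051],c)-[120,0])
```

```text
cam [0.52729377 0.26160824 0.19677119] axis [-0.01291356 -0.2592989  -0.96571079]
[0.52481801 0.19448345 0.03465776] 0.00047800223604222
tool z -0.03 [201.64761781 266.48522483]
tool z -0.008 [201.46214642 245.91602344]
tool z 0 [201.40593061 239.68156169]
tool z 0.011 [201.33631511 231.96104362]
rim [324.00716143 222.07643615]
rim [ 78.1565962  222.06266928]
ear end [252.84039366 278.12356651]
ear end [149.14655607 278.08643143]
ear root [255.47901041 219.14942902]
ear root [146.53503062 219.14504504]
```

Run:
```python
from h import *; import cv2
a=manip.capture("wrist")[200:350,240:400]
c=manip.capture("scene")[160:235,330:410]
f=lambda i:cv2.resize(i,(400,375),interpolation=cv2.INTER_CUBIC)
cv2.imwrite("pics/m3.png",np.hstack([f(a),f(c)])[:,:,::-1])
```

```text
(no output)
```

View pics/m3.png

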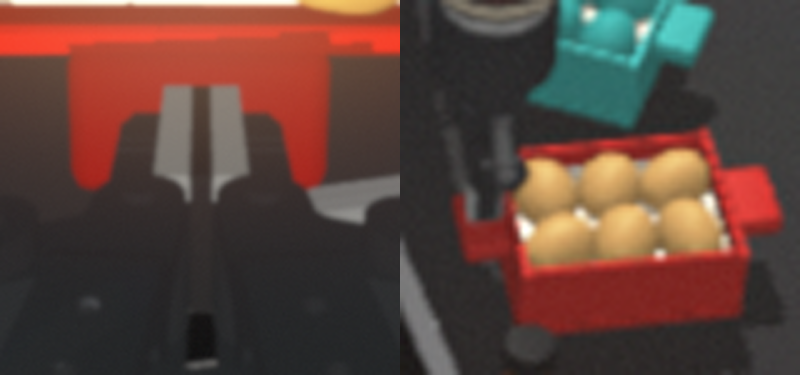

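Run:
```python
from h import *
s,t,Q=tool();print(t,s["wrist_force"],s["joint_positions"])
for z in(0.024,.035,.051,.065): print(z,(proj("scene",[.5248,.1945,z])-[330,160])*5)
dR=lambda p:np.array([.5283,.2823])+R.from_euler("z",-.0428).as_matrix()[:2,:2]@p
for p in((.025,-.1),(-.025,-.1),(.025,-.07),(.025,.1),(.055,-.07),(-.055,-.07),(.055,.07)): print(p,[((proj("scene",[*dR(np.array(p)),z])-[330,160])*5).round() for z in(.051,.055)])
```

```text
[0.52483423 0.19449814 0.03466681] [-0.44056204  0.61205713  0.849449  ] [2.21482447e-01 7.71883897e-02 1.90070108e+00 9.22832641e-04
 1.16472150e+00 2.64185066e-01]
0.024 [ 79.21539486 247.29163136]
0.035 [ 79.8994104  234.94191179]
0.051 [ 80.90649289 216.75930401]
0.065 [ 81.79972382 200.63225616]
(0.025, -0.1) [array([ 68., 247.]), array([ 68., 242.])]
(-0.025, -0.1) [array([ 55., 190.]), array([ 55., 186.])]
(0.025, -0.07) [array([117., 242.]), array([117., 238.])]
(0.025, 0.1) [array([387., 217.]), array([388., 212.])]
(0.055, -0.07) [array([125., 277.]), array([126., 273.])]
(-0.055, -0.07) [array([ 94., 153.]), array([ 94., 149.])]
(0.055, 0.07) [array([351., 256.]), array([352., 251.])]
```

The fingers look as if they are inside the ear's outline, yet there is no contact force. I'll open in place and probe.

>>> play_rows([
  {"xyz": [0,0,0],"twist": [0,0,0],"grip": 0.6},
  {"xyz": [0,0,0],"twist": [0,0,0],"grip": 0.3},
  {"xyz": [0,0,0],"twist": [0,0,0],"grip": 0},
  {"xyz": [0,0,0],"twist": [0,0,0],"grip": -0.3},
  {"xyz": [0,0,0],"twist": [0,0,0],"grip": -0.6},
  {"xyz": [0,0,0],"twist": [0,0,0],"grip": -1},
  {"xyz": [0,0,0],"twist": [0,0,0],"grip": -1},
], grip_force=30)

```text
clock: 3.98
tool_pos: [0.5249, 0.1945, 0.0347]
ee_rot: [-0.001, 0.722, 0.692, -0.0]
wrist_force: [0.4, 0.3, -0.3]
grip_width: 0.972
```

Run:
```python
from h import *; import cv2
s,t,Q=tool();print(t,s["wrist_force"],s["grip_width"])
a=manip.capture("wrist")[150:400,120:520]
c=manip.capture("scene")[160:235,330:410]
f=lambda i:cv2.resize(i,(400,375),interpolation=cv2.INTER_CUBIC)
cv2.imwrite("pics/m4.png",np.hstack([cv2.resize(a,(600,375)),f(c)[:, :200]])[:,:,::-1])
```

```text
[0.52485196 0.19450467 0.03467429] [ 0.3749936   0.25597091 -0.25594716] 0.9715745217846625
```

View pics/m4.png

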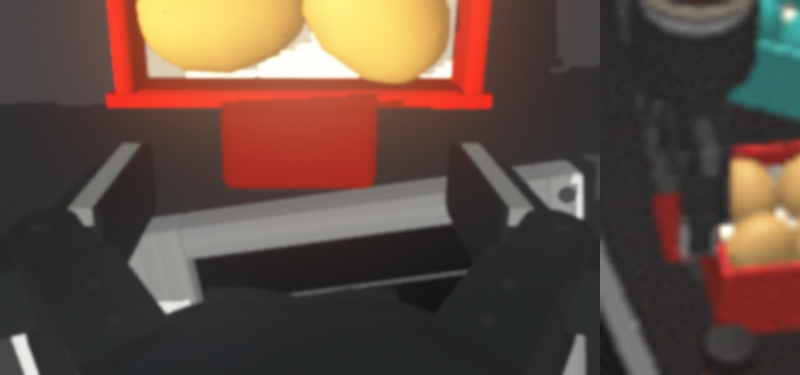

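The fingers now stand open astride the untouched ear: ear at columns 222-377, pads at about 140 and 455. I'll go 10 mm lower and close part way, watching the width.

>>> play_rows([
  {"xyz": [0.003,0,0.005],"twist": [0,0,0],"grip": -1},
  {"xyz": [0.003,0,0.01],"twist": [0,0,0],"grip": -1},
  {"xyz": [0.003,0,0.01],"twist": [0,0,0],"grip": -0.5},
  {"xyz": [0.003,0,0.01],"twist": [0,0,0],"grip": 0},
  {"xyz": [0.003,0,0.01],"twist": [0,0,0],"grip": 0},
  {"xyz": [0.003,0,0.01],"twist": [0,0,0],"grip": 0},
  {"xyz": [0.003,0,0.01],"twist": [0,0,0],"grip": 0},
  {"xyz": [0.003,0,0.01],"twist": [0,0,0],"grip": 0},
], grip_force=40)

```text
clock: 4.75
tool_pos: [0.5249, 0.1975, 0.0249]
ee_rot: [-0.001, 0.722, 0.692, -0.0]
wrist_force: [-0.9, 0.2, 1.9]
grip_width: 0.563
```

The jaws stopped at 48 mm on the ear, so this grasp holds. I'll firm it up.

>>> play_rows([
  {"xyz": [0,0,0],"twist": [0,0,0],"grip": 0.3},
  {"xyz": [0,0,0],"twist": [0,0,0],"grip": 0.3},
  {"xyz": [0,0,0],"twist": [0,0,0],"grip": 0.3},
  {"xyz": [0,0,0],"twist": [0,0,0],"grip": 0.3},
], grip_force=60)

```text
clock: 5.08
tool_pos: [0.525, 0.1975, 0.0251]
ee_rot: [-0.001, 0.722, 0.692, -0.0]
wrist_force: [-1.1, -0.3, 3.3]
grip_width: 0.554
```

Run:
```python
from h import *; import cv2
s,t,Q=tool();print(t,s["wrist_force"],s["ft_torque"],s["grip_width"])
a=manip.capture("wrist")[150:400,120:520]
c=manip.capture("scene")[160:235,330:410]
f=lambda i:cv2.resize(i,(400,375),interpolation=cv2.INTER_CUBIC)
cv2.imwrite("pics/m5.png",np.hstack([cv2.resize(a,(600,375)),f(c)[:, :200]])[:,:,::-1])
```

```text
[0.52502408 0.19747374 0.02513757] [-1.14521644 -0.27930292  3.32344798] [-0.01616923  0.300349    0.13664455] 0.553734214263704
```

View pics/m5.png

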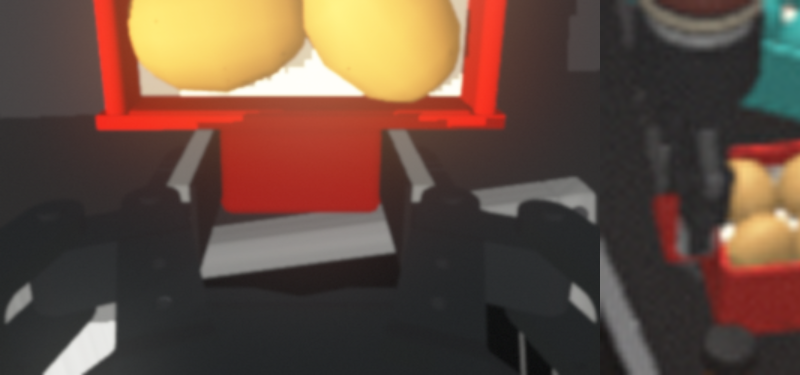

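The pads sit against both sides of the ear. Next I'll compute the tip, drag and lower waypoints with the far edge kept on the worktop.

```bash
cat >> h.py <<'E'
PO=np.array([.5620,.0251]); PT=.1097; P2=R.from_euler("z",PT).as_matrix()[:2,:2]
def T4(p,Rt): M=np.eye(4);M[:3,:3]=Rt.as_matrix();M[:3,3]=p;return M
def dish(cx,ey,yaw,phi):  # plate frame: centre x, edge_b y, yaw rel plate, tilt; far edge on worktop
    Rt=R.from_euler("z",PT+yaw)*R.from_euler("x",-phi)
    eb=np.array([cx,ey])+R.from_euler("z",yaw).as_matrix()[:2,:2]@[0,.07*np.cos(phi)]-R.from_euler("z",yaw).as_matrix()[:2,:2]@[0,.07*np.cos(phi)]
    w=PO+P2@eb; b=np.array([w[0],w[1],.14*np.sin(phi)])
    return T4(b+Rt.apply([0,.07,0]),Rt)
E
python3 - <<'E'
from h import *
D0=T4([.5283,.2793,0],R.from_euler("z",-.0428))
s,t,Q=tool(); T0=T4(t,Q); Td=np.linalg.inv(D0)@T0; np.save("Td.npy",Td)
e0=P2.T@((D0@[0,-.07,0,1])[:2]-PO); print("edge_b plate",e0)
y0=-.1525
W=[(e0[0],e0[1]+.0005,y0,.06),(e0[0],e0[1]+.001,y0,.12),(e0[0],e0[1]+.002,y0,.17)]
n=12
for k in range(1,n+1):
    a=k/n; W.append((e0[0]*(1-a),(e0[1]+.002)*(1-a)+.121*a,y0*(1-a),.17))
W+=[(0,.121,0,.14),(0,.121,0,.115),(0,.121,0,.108)]
prev=T0; base=T0
for i,w in enumerate(W):
    T=dish(*w)@Td; 
    if i in(3,3+9,3+n): base=prev; print("--new call, base=previous target")
    M=np.linalg.inv(base)@T; print(i,np.round(w,3),M[:3,3].round(4),R.from_matrix(M[:3,:3]).as_rotvec().round(4)); prev=T
E
```

```text
edge_b plate [-0.01630126  0.18717387]
0 [-0.016  0.188 -0.152  0.06 ] [ 0.002  -0.0001 -0.0091] [-0.     -0.06    0.0001]
1 [-0.016  0.188 -0.152  0.12 ] [ 0.0041 -0.0002 -0.018 ] [-0.     -0.12    0.0002]
2 [-0.016  0.189 -0.152  0.17 ] [ 0.0064 -0.0003 -0.0253] [-0.     -0.17    0.0002]
--new call, base=previous target
3 [-0.015  0.183 -0.14   0.17 ] [-0.0053  0.0023  0.0009] [-0.0021 -0.     -0.0125]
4 [-0.014  0.178 -0.127  0.17 ] [-0.0107  0.0046  0.0018] [-0.0043 -0.     -0.0251]
5 [-0.012  0.172 -0.114  0.17 ] [-0.016   0.0069  0.0027] [-0.0064 -0.     -0.0376]
6 [-0.011  0.166 -0.102  0.17 ] [-0.0213  0.0092  0.0036] [-0.0086 -0.0001 -0.0501]
7 [-0.01   0.161 -0.089  0.17 ] [-0.0266  0.0115  0.0045] [-0.0107 -0.0001 -0.0626]
8 [-0.008  0.155 -0.076  0.17 ] [-0.032   0.0138  0.0055] [-0.0129 -0.0001 -0.0752]
9 [-0.007  0.149 -0.064  0.17 ] [-0.0373  0.0161  0.0064] [-0.015  -0.0001 -0.0877]
10 [-0.005  0.144 -0.051  0.17 ] [-0.0426  0.0184  0.0073] [-1.720e-02 -1.000e-04 -1.002e-01]
11 [-0.004  0.138 -0.038  0.17 ] [-0.0479  0.0207  0.0082] [-1.930e-02 -1.000e-04 -1.127e-01]
--new call, base=previous target
12 [-0.003  0.132 -0.025  0.17 ] [-0.0055  0.0017  0.0009] [-0.0021 -0.     -0.0125]
13 [-0.001  0.127 -0.013  0.17 ] [-0.0111  0.0033  0.0019] [-0.0043 -0.     -0.0251]
14 [-0.     0.121 -0.     0.17 ] [-0.0166  0.005   0.0028] [-0.0064 -0.     -0.0376]
--new call, base=previous target
15 [0.    0.121 0.    0.14 ] [-0.      0.      0.0045] [ 0.    0.03 -0.  ]
16 [0.    0.121 0.    0.115] [-0.0001  0.      0.0082] [ 0.      0.055  -0.0001]
17 [0.    0.121 0.    0.108] [-0.0001  0.      0.0093] [ 0.      0.062  -0.0001]
```

>>> play_rows([
  {"xyz": [0.001,0,-0.0045],"twist": [0,-0.03,0],"grip": 0.3},
  {"xyz": [0.002,0,-0.009],"twist": [0,-0.06,0],"grip": 0.3},
  {"xyz": [0.003,0,-0.0135],"twist": [0,-0.09,0],"grip": 0.3},
  {"xyz": [0.004,0,-0.018],"twist": [0,-0.12,0],"grip": 0.3},
  {"xyz": [0.005,0,-0.022],"twist": [0,-0.145,0],"grip": 0.3},
  {"xyz": [0.006,0,-0.0255],"twist": [0,-0.17,0],"grip": 0.3},
  {"xyz": [0.006,0,-0.0255],"twist": [0,-0.17,0],"grip": 0.3},
  {"xyz": [0.006,0,-0.0255],"twist": [0,-0.17,0],"grip": 0.3},
])

```text
clock: 5.85
tool_pos: [0.5251, 0.2039, 0.0501]
ee_rot: [0.058, 0.719, 0.69, -0.062]
wrist_force: [0.3, 1.3, -3.9]
grip_width: 0.554
```

Run:
```python
from h import *; import cv2
s,t,Q=tool();print(t,s["wrist_force"],s["ft_torque"],s["grip_width"],s["clock"])
a=manip.capture("wrist")[150:400,120:520]
c=manip.capture("scene")[160:235,330:410]
f=lambda i:cv2.resize(i,(400,375),interpolation=cv2.INTER_CUBIC)
cv2.imwrite("pics/m6.png",np.hstack([cv2.resize(a,(400,375)),f(c)])[:,:,::-1])
T=dish(-.0163,.1892,-.1525,.17)@np.load("Td.npy"); M=np.linalg.inv(T4(t,Q))@T; print("err to plan",M[:3,3].round(4),R.from_matrix(M[:3,:3]).as_rotvec().round(4))
```

```text
[0.52506786 0.20385361 0.05011771] [ 0.28144702  1.3337039  -3.93999774] [ 0.26263968 -0.04941134 -0.03004034] 0.5536232933692101 5.85
err to plan [-0.     -0.0001 -0.0003] [-0.0002 -0.0004  0.0009]
```

View pics/m6.png

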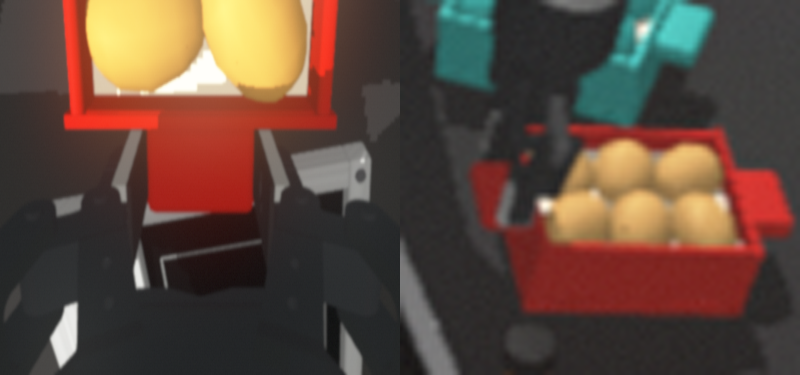

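The scene crop shows the near end tipped up and the far edge still on the worktop, with the grip carrying about 4 N. Now I'll drag and straighten.

>>> play_rows([
  {"xyz": [-0.0064,0.00275,0.0011],"twist": [-0.0026,0,-0.015],"grip": 0.3},
  {"xyz": [-0.0128,0.0055,0.0022],"twist": [-0.0052,0,-0.03],"grip": 0.3},
  {"xyz": [-0.0192,0.0082,0.0033],"twist": [-0.0077,0,-0.045],"grip": 0.3},
  {"xyz": [-0.0256,0.011,0.0044],"twist": [-0.0103,0,-0.06],"grip": 0.3},
  {"xyz": [-0.032,0.0138,0.0055],"twist": [-0.0129,0,-0.0752],"grip": 0.3},
  {"xyz": [-0.0384,0.0165,0.0066],"twist": [-0.0155,0,-0.09],"grip": 0.3},
  {"xyz": [-0.0448,0.0193,0.0077],"twist": [-0.018,0,-0.105],"grip": 0.3},
  {"xyz": [-0.0512,0.022,0.0088],"twist": [-0.0206,0,-0.12],"grip": 0.3},
  {"xyz": [-0.0576,0.0248,0.0099],"twist": [-0.0232,0,-0.135],"grip": 0.3},
  {"xyz": [-0.064,0.0275,0.011],"twist": [-0.0258,0,-0.15],"grip": 0.3},
])

```text
clock: 6.78
tool_pos: [0.5491, 0.1377, 0.049]
ee_rot: [0.061, 0.665, 0.742, -0.056]
wrist_force: [-0.1, 1.5, -4.5]
grip_width: 0.551
```

Run:
```python
from h import *
s,t,Q=tool();print(t,s["wrist_force"],s["ft_torque"],s["grip_width"],s["clock"])
for w in((0,.121,0,.17),(0,.121,0,.14),(0,.121,0,.115),(0,.121,0,.108)):
  T=dish(*w)@np.load("Td.npy"); M=np.linalg.inv(T4(t,Q))@T; print(M[:3,3].round(4),R.from_matrix(M[:3,:3]).as_rotvec().round(4))
```

```text
[0.54911295 0.13768743 0.04897543] [-0.06162651  1.53887746 -4.54149035] [ 0.49786885 -0.05822441 -0.051236  ] 0.5512254269388549 6.7833
[-0.0001  0.0007 -0.0015] [-0.0011 -0.0033  0.    ]
[-0.0001  0.0007  0.003 ] [-0.0011  0.0267 -0.    ]
[-0.0002  0.0007  0.0067] [-0.0011  0.0517 -0.0001]
[-0.0002  0.0007  0.0078] [-0.0011  0.0587 -0.0001]
```

```bash
cat >> h.py <<'E'
def redmask(im): 
    r,g,b=[im[:,:,i].astype(int) for i in range(3)]; return (r>90)&(g<.45*r)&(b<.45*r)&(r-g>60)
E
python3 - <<'E'
from h import *; import cv2
Td=np.load("Td.npy"); s,t,Q=tool(); D=T4(t,Q)@np.linalg.inv(Td)
def chk(im,D,n):
    m=redmask(im)[185:240,210:335]
    k=cv2.connectedComponentsWithStats(m.astype(np.uint8),connectivity=8); i=1+np.argmax(k[2][1:,4]); print(n,"red bbox",k[2][i]+[210,185,0,0,0])
    M=k[1]==i; cols=np.where(M.any(0))[0]; u=cols[0]; r=np.where(M[:,u+3])[0]; print(" ear left col",u+210,"rows",r.min()+185,r.max()+185)
    for p in((.025,.1,.051),(-.025,.1,.051),(.055,.07,.055),(-.055,.07,.055)): print(" ",p,proj("top",(D@[*p,1])[:3]).round(1))
chk(cv2.imread("pics/top0.png")[:,:,::-1],T4([.5283,.2793,0],R.from_euler("z",-.0428)),"start")
im=manip.capture("top"); cv2.imwrite("pics/top2.png",im[:,:,::-1]); chk(im,D,"now")
E
```

```text
start red bbox [231 190  70  43 750]
 ear left col 231 rows 201 217
  (0.025, 0.1, 0.051) [232.2 200.2]
  (-0.025, 0.1, 0.051) [230.5 217.3]
  (0.055, 0.07, 0.055) [243.1 190.5]
  (-0.055, 0.07, 0.055) [239.6 228.2]
now red bbox [252 202  10  18 163]
 ear left col 252 rows 202 219
  (0.025, 0.1, 0.051) [251.4 202.3]
  (-0.025, 0.1, 0.051) [252.5 219.2]
  (0.055, 0.07, 0.055) [260.2 190.9]
  (-0.055, 0.07, 0.055) [262.7 228.5]
```

The prediction matches the top view to within a pixel. I'll lower the edge onto the rail.

>>> play_rows([
  {"xyz": [0,0.0007,0.001],"twist": [-0.001,0.012,0],"grip": 0.3},
  {"xyz": [0,0.0007,0.003],"twist": [-0.001,0.027,0],"grip": 0.3},
  {"xyz": [0,0.0007,0.005],"twist": [-0.001,0.04,0],"grip": 0.3},
  {"xyz": [0,0.0007,0.0067],"twist": [-0.001,0.052,0],"grip": 0.3},
  {"xyz": [0,0.0007,0.0067],"twist": [-0.001,0.052,0],"grip": 0.3},
  {"xyz": [0,0.0007,0.0067],"twist": [-0.001,0.052,0],"grip": 0.3},
])

```text
clock: 7.33
tool_pos: [0.5501, 0.1349, 0.0425]
ee_rot: [0.043, 0.666, 0.743, -0.04]
wrist_force: [-2.0, -3.4, -2.6]
grip_width: 0.556
```

>>> play_rows([
  {"xyz": [0,0,0.0008],"twist": [0,0.006,0],"grip": 0.3},
  {"xyz": [0,0,0.0015],"twist": [0,0.012,0],"grip": 0.3},
  {"xyz": [0,0,0.0015],"twist": [0,0.012,0],"grip": 0.3},
  {"xyz": [0,0,0.0015],"twist": [0,0.012,0],"grip": 0.3},
])

```text
clock: 7.67
tool_pos: [0.5501, 0.1352, 0.0423]
ee_rot: [0.038, 0.666, 0.744, -0.035]
wrist_force: [-6.0, -1.5, 5.4]
grip_width: 0.553
```

Run:
```python
from h import *; import cv2
s,t,Q=tool();print(t,s["wrist_force"],s["ft_torque"],s["grip_width"],s["clock"])
D=T4(t,Q)@np.linalg.inv(np.load("Td.npy")); 
for p in(-.07,.07): q=(D@[0,p,0,1])[:3]; print("edge",p,P2.T@(q[:2]-PO),q[2])
print(R.from_matrix(D[:3,:3]).as_euler("zxy"))
```

```text
[0.5501381  0.13519424 0.04225609] [-6.03473362 -1.52980456  5.40493311] [-0.22520403  1.04571236  0.10207583] 0.5528736558640195 7.6667
edge -0.07 [5.05088662e-05 1.19971694e-01] 0.016072340918393872
edge 0.07 [4.79782819e-05 2.59211590e-01] 0.001503500235853347
[ 0.11020588 -0.10373597 -0.01042832]
```

The edge now rests on the rail: edge_b is at plate y = 0.120 m, z = 16 mm, and the support force has reversed to +5 N. I'll release and rise.

>>> play_rows([
  {"xyz": [0,0,-0.001],"twist": [0,0,0],"grip": 0.0},
  {"xyz": [0,0,-0.001],"twist": [0,0,0],"grip": -0.5},
  {"xyz": [0,0,-0.001],"twist": [0,0,0],"grip": -1},
  {"xyz": [0,0,-0.001],"twist": [0,0,0],"grip": -1},
  {"xyz": [0,0,-0.001],"twist": [0,0,0],"grip": -1},
  {"xyz": [0,0,-0.03],"twist": [0,0,0],"grip": -1},
  {"xyz": [0,0,-0.06],"twist": [0,0,0],"grip": -1},
  {"xyz": [0,0,-0.09],"twist": [0,0,0],"grip": -1},
  {"xyz": [0,0,-0.12],"twist": [0,0,0],"grip": -1},
  {"xyz": [0,0,-0.12],"twist": [0,0,0],"grip": -1},
])

```text
clock: 8.5
tool_pos: [0.5535, 0.1489, 0.17]
ee_rot: [0.042, 0.667, 0.744, -0.03]
wrist_force: [1.2, 0.6, 0.9]
grip_width: 0.998
```

Run:
```python
from h import *
s,t,Q=tool();print(t,s["wrist_force"],s["grip_width"],s["clock"],s["joint_positions"].round(2))
w=PO+P2@[0,.323]; print(w)
for z in(.16,.034): x,r=rel([*w,z],down(PT)); print(x.round(4),r.round(4))
```

```text
[0.55352005 0.14889146 0.16996856] [1.23708117 0.61100002 0.88249724] 0.9976905172290319 8.5 [ 0.19 -0.03  1.77 -0.1   1.4   0.1 ]
[0.52663792 0.34615844]
[ 0.199  -0.0052 -0.0105] [ 0.0114  0.1027 -0.0003]
[ 0.2119 -0.0066  0.1148] [ 0.0114  0.1027 -0.0003]
```

>>> play_rows([
  {"xyz": [0.05,-0.001,-0.01],"twist": [0.003,0.03,0],"grip": -0.5},
  {"xyz": [0.1,-0.003,-0.01],"twist": [0.006,0.06,0],"grip": 0.4},
  {"xyz": [0.15,-0.004,-0.01],"twist": [0.009,0.09,0],"grip": 0.4},
  {"xyz": [0.199,-0.0052,-0.0105],"twist": [0.0114,0.1027,0],"grip": 0.4},
  {"xyz": [0.199,-0.0052,-0.0105],"twist": [0.0114,0.1027,0],"grip": 0.4},
  {"xyz": [0.199,-0.0052,-0.0105],"twist": [0.0114,0.1027,0],"grip": 0.4},
  {"xyz": [0.199,-0.0052,-0.0105],"twist": [0.0114,0.1027,0],"grip": 0.4},
])

```text
clock: 9.08
tool_pos: [0.526, 0.3476, 0.1592]
ee_rot: [-0.0, 0.666, 0.746, -0.0]
wrist_force: [-0.8, -0.3, -0.6]
grip_width: 0.298
```

Run:
```python
from h import *; import cv2
s,t,Q=tool();print(t,s["wrist_force"],s["grip_width"],s["clock"])
x,r=rel([*(PO+P2@[0,.323]),.034],down(PT)); print(x.round(4),r.round(4))
cal=manip.get_calibration("wrist")
im=manip.capture("wrist"); c=manip.capture("scene")[140:260,230:430]; tp=manip.capture("top")[165:265,220:420]
D=dish(0,.12,0,.112)
print([ (proj("wrist",(D@[*p,1])[:3],cal)*[.625,.625]).round() for p in((.025,.1,.051),(-.025,.1,.051))])
f=lambda i,w,h:cv2.resize(i,(w,h),interpolation=cv2.INTER_CUBIC)
cv2.imwrite("pics/m7.png",np.vstack([np.hstack([f(im,400,250),f(tp,400,250)]),f(c,800,350)[:, :]])[:,:,::-1])
```

```text
[0.52598182 0.34760656 0.15917869] [-0.81439656 -0.25008163 -0.63520752] 0.2979582321020209 9.0833
[-0.0015  0.0006  0.1252] [-0.0006  0.0004  0.0025]
[array([219., 139.]), array([183., 139.])]
```

View pics/m7.png

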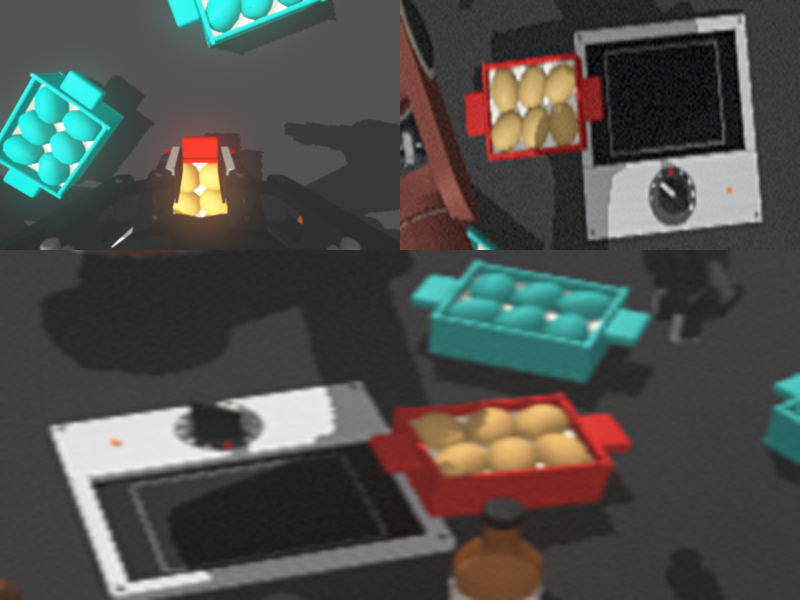

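The edge rests on the rail, the dish is square to the plate, and all the potatoes are in. Next I'll descend behind the far ear.

>>> play_rows([
  {"xyz": [-0.0015,0.0006,0.04],"twist": [0,0,0.0025],"grip": 0.4},
  {"xyz": [-0.0015,0.0006,0.08],"twist": [0,0,0.0025],"grip": 0.4},
  {"xyz": [-0.0015,0.0006,0.11],"twist": [0,0,0.0025],"grip": 0.4},
  {"xyz": [-0.0015,0.0006,0.125],"twist": [0,0,0.0025],"grip": 0.4},
  {"xyz": [-0.0015,0.0006,0.125],"twist": [0,0,0.0025],"grip": 0.4},
  {"xyz": [-0.0015,0.0006,0.125],"twist": [0,0,0.0025],"grip": 0.4},
])

```text
clock: 9.73
tool_pos: [0.5282, 0.3431, 0.0351]
ee_rot: [0.0, 0.669, 0.743, -0.0]
wrist_force: [0.3, -0.2, 1.0]
grip_width: 0.298
```

Run:
```python
from h import *
s,t,Q=tool();print(t,s["wrist_force"],s["grip_width"],s["clock"])
for y in(.29,.126): x,r=rel([*(PO+P2@[0,y]),.034],down(PT)); print(x.round(4),r.round(4))
```

```text
[0.52815621 0.34314252 0.03512118] [ 0.31679623 -0.20357395  0.97347021] 0.29822571767101386 9.7333
[-0.0298 -0.001   0.0011] [-0.0002  0.0004 -0.005 ]
[-0.1938 -0.0002  0.0012] [-0.0002  0.0004 -0.005 ]
```

>>> play_rows([
  {"xyz": [-0.007,-0.001,0.001],"twist": [0,0,-0.005],"grip": 0.4},
  {"xyz": [-0.014,-0.001,0.001],"twist": [0,0,-0.005],"grip": 0.4},
  {"xyz": [-0.021,-0.001,0.001],"twist": [0,0,-0.005],"grip": 0.4},
  {"xyz": [-0.028,-0.001,0.001],"twist": [0,0,-0.005],"grip": 0.4},
  {"xyz": [-0.035,-0.001,0.001],"twist": [0,0,-0.005],"grip": 0.4},
  {"xyz": [-0.042,-0.001,0.001],"twist": [0,0,-0.005],"grip": 0.4},
  {"xyz": [-0.049,-0.001,0.001],"twist": [0,0,-0.005],"grip": 0.4},
  {"xyz": [-0.056,-0.001,0.001],"twist": [0,0,-0.005],"grip": 0.4},
  {"xyz": [-0.063,-0.001,0.001],"twist": [0,0,-0.005],"grip": 0.4},
  {"xyz": [-0.07,-0.001,0.001],"twist": [0,0,-0.005],"grip": 0.4},
])

```text
clock: 10.57
tool_pos: [0.5353, 0.2734, 0.0352]
ee_rot: [0.0, 0.667, 0.745, 0.001]
wrist_force: [-0.1, 1.2, 0.5]
grip_width: 0.299
```

```bash
cat > chk.py <<'E'
from h import *; import cv2
s,t,Q=tool();print(t,s["wrist_force"],s["ft_torque"].round(3),s["grip_width"],s["clock"],"plate",P2.T@(t[:2]-PO))
x,r=rel([*(PO+P2@[0,.126]),.034],down(PT)); print(x.round(4),r.round(4))
im=manip.capture("scene"); m=redmask(im)[150:260,250:420]
k=cv2.connectedComponentsWithStats(m.astype(np.uint8)); i=1+np.argmax(k[2][1:,4]); print("scene red",k[2][i]+[250,150,0,0,0])
im=manip.capture("top"); m=redmask(im)[180:260,230:400]
k=cv2.connectedComponentsWithStats(m.astype(np.uint8)); i=1+np.argmax(k[2][1:,4]); print("top red",k[2][i]+[230,180,0,0,0])
E
python3 chk.py
```

```text
[0.53529472 0.27341784 0.03519222] [-0.10743447  1.19130021  0.47334115] [ 0.023 -0.02   0.002] 0.2985628587958417 10.5667 plate [0.00064111 0.2497489 ]
[-0.1237 -0.0006  0.0011] [ 0.0018 -0.0007  0.    ]
scene red [323 190  65  41 980]
top red [281 186  40  41 374]
```

Run:
```python
from h import *; import cv2
im=manip.capture("wrist"); c=manip.capture("scene")[140:260,270:430]; tp=manip.capture("top")[165:265,220:380]
f=lambda i,w,h:cv2.resize(i,(w,h),interpolation=cv2.INTER_CUBIC)
cv2.imwrite("pics/m8.png",np.vstack([np.hstack([f(im,400,250),f(tp,400,250)]),f(c,800,350)[:, :]])[:,:,::-1])
```

```text
(no output)
```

View pics/m8.png

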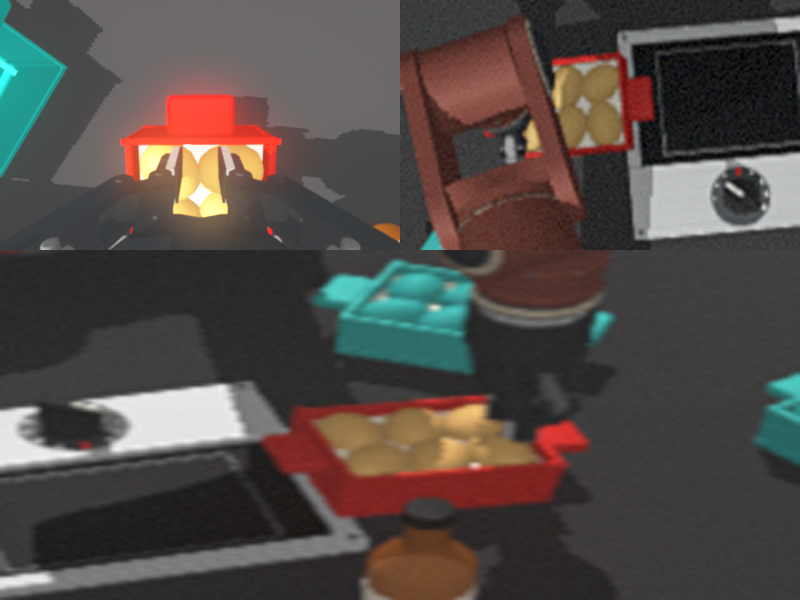

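The fingertips passed through the ear and wall with almost no force (1.2 N), and the dish has not moved. This rendered tip section evidently has no contact, which matches the first grasp that closed on nothing. Contact did occur with the ear 12-26 mm behind the TCP. I'll back straight out, go lower and push again, watching the force.

>>> play_rows([
  {"xyz": [0.007,0,0],"twist": [0,0,0],"grip": 0.4},
  {"xyz": [0.014,0,0],"twist": [0,0,0],"grip": 0.4},
  {"xyz": [0.022,0,0],"twist": [0,0,0],"grip": 0.4},
  {"xyz": [0.03,0,0],"twist": [0,0,0],"grip": 0.4},
  {"xyz": [0.04,0,0],"twist": [0,0,0],"grip": 0.4},
  {"xyz": [0.05,0,0],"twist": [0,0,0],"grip": 0.4},
  {"xyz": [0.06,0,0],"twist": [0,0,0],"grip": 0.4},
  {"xyz": [0.07,0,0],"twist": [0,0,0],"grip": 0.4},
  {"xyz": [0.07,0,0.007],"twist": [0,0,0],"grip": 0.4},
  {"xyz": [0.07,0,0.015],"twist": [0,0,0],"grip": 0.4},
])

```text
clock: 11.65
tool_pos: [0.5271, 0.3436, 0.02]
ee_rot: [0.0, 0.667, 0.745, -0.0]
wrist_force: [-19.7, -12.2, 56.3]
grip_width: 0.296
```

```bash
cat > chk.py <<'E'
from h import *; import cv2
def red(im,r0,r1,c0,c1):
    h=cv2.cvtColor(np.ascontiguousarray(im[r0:r1,c0:c1]),cv2.COLOR_RGB2HSV)
    m=((h[...,0]<5)|(h[...,0]>174))&(h[...,1]>170)&(h[...,2]>50)
    k=cv2.connectedComponentsWithStats(m.astype(np.uint8)); 
    return [ (q[:5]+[c0,r0,0,0,0]).tolist() for q in k[2][1:] if q[4]>15]
if __name__=="__main__":
    s,t,Q=tool();print(t,s["wrist_force"].round(1),s["ft_torque"].round(3),s["clock"],"plate",P2.T@(t[:2]-PO))
    for y,z in((.29,.02),(.146,.02)): x,r=rel([*(PO+P2@[0,y]),z],down(PT)); print(x.round(4),r.round(4))
    print("scene",red(manip.capture("scene"),150,260,250,420)); print("top",red(manip.capture("top"),180,230,230,400))
E
python3 - <<'E'
import cv2; from chk import *
for n in("top0","top2"): print(n,red(cv2.imread(f"pics/{n}.png")[:,:,::-1],180,230,230,400))
E
python3 chk.py
```

```text
top0 [[231, 190, 70, 40, 647]]
top2 [[252, 202, 10, 18, 150], [281, 223, 22, 5, 49]]
[0.52708196 0.34361635 0.01995989] [-19.7 -12.2  56.3] [-2.315  3.883 -0.009] 11.65 plate [1.6305682e-04 3.2042458e-01]
[-0.0304 -0.0002 -0.    ] [0.0004 0.0009 0.0011]
[-1.744e-01 -4.000e-04  1.000e-04] [0.0004 0.0009 0.0011]
scene [[346, 186, 63, 43, 895]]
top [[250, 188, 46, 42, 374]]
```

Backing out dragged the dish with it, and the tool is now pressing at 56 N. I'll relieve that by going straight up.

>>> play_rows([
  {"xyz": [0,0,-0.004],"twist": [0,0,0],"grip": 0.4},
  {"xyz": [0,0,-0.008],"twist": [0,0,0],"grip": 0.4},
  {"xyz": [0,0,-0.012],"twist": [0,0,0],"grip": 0.4},
  {"xyz": [0,0,-0.016],"twist": [0,0,0],"grip": 0.4},
])

```text
clock: 12.08
tool_pos: [0.5265, 0.3436, 0.0358]
ee_rot: [-0.0, 0.667, 0.745, -0.001]
wrist_force: [0.5, -0.7, -0.1]
grip_width: 0.299
```

>>> play_rows([
  {"xyz": [0,0,-0.02],"twist": [0,0,0],"grip": 0.4},
  {"xyz": [0,0,-0.05],"twist": [0,0,0],"grip": 0.4},
  {"xyz": [0,0,-0.08],"twist": [0,0,0],"grip": 0.4},
  {"xyz": [0,0,-0.11],"twist": [0,0,0],"grip": 0.4},
  {"xyz": [0,0,-0.14],"twist": [0,0,0],"grip": 0.4},
  {"xyz": [0,0,-0.14],"twist": [0,0,0],"grip": 0.4},
])

```text
clock: 12.58
tool_pos: [0.5302, 0.3456, 0.1844]
ee_rot: [0.002, 0.667, 0.745, 0.005]
wrist_force: [0.7, -0.1, 0.7]
grip_width: 0.298
```

```bash
python3 chk.py
python3 - <<'E'
from h import *; import cv2
for n in("wrist","scene","top"): cv2.imwrite(f"pics/n_{n}.png",manip.capture(n)[:,:,::-1])
c=manip.get_calibration("wrist"); np.savez("n_w.npz",**c)
# numeric: red outline in wrist, ASCII-free: rim/ear extents
from chk import red
im=cv2.imread("pics/n_wrist.png")[:,:,::-1]; print("wrist",red(im,0,400,0,640))
E
```

```text
[0.53017646 0.34563637 0.18435484] [ 0.7 -0.1  0.7] [-0.047 -0.041  0.065] 12.5833 plate [0.00346011 0.32209366]
[-0.0328 -0.0052  0.1642] [ 0.0107 -0.0045  0.0006]
[-0.1768 -0.0053  0.1635] [ 0.0107 -0.0045  0.0006]
scene [[346, 185, 64, 44, 1014]]
top [[236, 188, 61, 42, 444]]
wrist [[253, 129, 133, 119, 4244], [287, 297, 67, 34, 1668]]
```

Run:
```python
import cv2,numpy as np
def show(n,r0,r1,c0,c1,st=1):
    h=cv2.cvtColor(cv2.imread(n)[r0:r1,c0:c1],cv2.COLOR_BGR2HSV)
    m=((h[...,0]<5)|(h[...,0]>174))&(h[...,1]>170)&(h[...,2]>50)
    pot=(h[...,0]>10)&(h[...,0]<30)&(h[...,1]>70)&(h[...,2]>70); wh=(h[...,1]<60)&(h[...,2]>110)
    print(n,"col",c0)
    for i in range(0,r1-r0,st): print(r0+i,"".join("#" if a else "o" if b else "." if c else " " for a,b,c in zip(m[i,::st],pot[i,::st],wh[i,::st])))
show("pics/n_top.png",182,234,228,312)
show("pics/n_wrist.png",120,340,240,400,4)
```

```text
pics/n_top.png col 228
182                                                                                .....
183                                                                                .....
184                                                                                .....
185 .                                                                              .....
186                                                                                .....
187                                                                                 ....
188   .                                                   ##                        ....
189  o                                             ##########                       ....
190                                  # ######################                       ....
191                      #  #########################      ##                       ....
192    o     #  ##########################           o  .. ###                      ....
193          ##############               ......... ooo... ##                       ....
194      
[... 5341 characters left out ...]
   . ooooooooooooooooooo .    o   
280          .oooooooooooooooooooo .        
284            ooooooooo..oooooooo          
288             ooooooo...oooooooo          
292             ooooo.......ooooo           
296               o          oooo           
300              ### ## #                   
304             #################           
308              ###############            
312               #############             
316               #############             
320           .   ############    .         
324           .   ############    .         
328               ############              
332                           .             
336           .....................
```

All six potatoes are still in, and the dish lies flat on the worktop, nearly square to the plate (yaw about 0.105). I'll work out its pose and what the finger pressed on.

Run:
```python
from h import *
a=ray("top",(288.3,187.6),.055);b=ray("top",(291.6,227.0),.055);e=ray("top",(300.6,207.0),.051)
print(a,b,np.linalg.norm(a-b)); d=a-b; yaw=np.arctan2(d[1],d[0]); print("yaw",yaw)
m=(a+b)[:2]/2; u=lambda y:np.array([-np.sin(y),np.cos(y)])
for y in(yaw,.1):
  c=m+.07*u(y); c2=e[:2]+.1*u(y); print("centre",c,c2,"plate",P2.T@(c-PO),P2.T@(c2-PO))
# wrist: flat dish check with saved calib
z=np.load("n_w.npz"); cal=dict(view=z["view"],intrinsics=z["intrinsics"])
for p,zz in(((295.5,131),.051),((351,131),.051),((255.5,166),.055),((387,168),.055),((258,247),.055)):
  q=ray("",p,zz,cal); print(p,q,"plate",P2.T@(q[:2]-PO))
```

```text
[0.59841722 0.21573199 0.055     ] [0.48390757 0.20217037 0.055     ] 0.11530991680885125
yaw 0.11788296122789092
centre [0.53292969 0.27846537] [0.53118877 0.27757867] plate [-0.0011571   0.25502501] [-0.00298463  0.25433423]
centre [0.53417406 0.27860147] [0.53296644 0.2777731 ] plate [9.46873745e-05 2.55024056e-01] [-0.00119636  0.25433288]
(295.5, 131) [0.49895124 0.38711204 0.051     ] plate [-0.02303666  0.36673857]
(351, 131) [0.54504679 0.39221926 0.051     ] plate [0.02334095 0.36676854]
(255.5, 166) [0.46816615 0.35461473 0.055     ] plate [-0.0571945   0.33780695]
(387, 168) [0.57909939 0.36524115 0.055     ] plate [0.05423529 0.33622452]
(258, 247) [0.47484552 0.28070162 0.055     ] plate [-0.0586473   0.26360688]
```

The dish is at plate (0, 0.255), yaw about 0.11, fully off the frame, so I'll redo the tipping.

All the evidence fits real fingertips about 16-25 mm *behind* the reported TCP, not 11 mm ahead:
- The first closure passed above the ear.
- The tips went over the rim.
- There was contact at TCP z = 0.02.

I'll work lower accordingly.

Run:
```python
from h import *
s,t,Q=tool();print(t)
for z in(.17,.010): x,r=rel([*(PO+P2@[0,.1705]),z],down(PT)); print(x.round(4),r.round(4))
```

```text
[0.52553103 0.34319412 0.17350051]
[-0.1497  0.0014  0.0037] [-0.0048  0.0014  0.0005]
[-0.1494  0.0021  0.1637] [-0.0048  0.0014  0.0005]
```

>>> play_rows([
  {"xyz": [-0.04,0.001,0.003],"twist": [-0.0048,0.0014,0],"grip": 0},
  {"xyz": [-0.08,0.001,0.003],"twist": [-0.0048,0.0014,0],"grip": -1},
  {"xyz": [-0.12,0.001,0.003],"twist": [-0.0048,0.0014,0],"grip": -1},
  {"xyz": [-0.1497,0.0014,0.003],"twist": [-0.0048,0.0014,0],"grip": -1},
  {"xyz": [-0.1497,0.0014,0.003],"twist": [-0.0048,0.0014,0],"grip": -1},
  {"xyz": [-0.1497,0.0014,0.035],"twist": [-0.0048,0.0014,0],"grip": -1},
  {"xyz": [-0.1496,0.0016,0.065],"twist": [-0.0048,0.0014,0],"grip": -1},
  {"xyz": [-0.1495,0.0018,0.095],"twist": [-0.0048,0.0014,0],"grip": -1},
  {"xyz": [-0.1494,0.002,0.12],"twist": [-0.0048,0.0014,0],"grip": -1},
  {"xyz": [-0.1494,0.002,0.138],"twist": [-0.0048,0.0014,0],"grip": -1},
])

```text
clock: 13.67
tool_pos: [0.5401, 0.1942, 0.0307]
ee_rot: [-0.002, 0.667, 0.745, -0.003]
wrist_force: [-0.6, -0.6, -0.9]
grip_width: 1.001
```

Run:
```python
from h import *
s,t,Q=tool();print(t,s["wrist_force"],s["grip_width"])
x,r=rel([*(PO+P2@[0,.1705]),.010],down(PT)); print(x.round(4),r.round(4))
```

```text
[0.54008883 0.19424889 0.0307381 ] [-0.61903641 -0.57018516 -0.88563457] 1.00104662512884
[-0.      0.0034  0.0207] [-0.0069  0.0004  0.0005]
```

>>> play_rows([
  {"xyz": [0,0.0034,0.005],"twist": [-0.0069,0,0],"grip": -1},
  {"xyz": [0,0.0034,0.01],"twist": [-0.0069,0,0],"grip": -1},
  {"xyz": [0,0.0034,0.015],"twist": [-0.0069,0,0],"grip": -1},
  {"xyz": [0,0.0034,0.0205],"twist": [-0.0069,0,0],"grip": -1},
  {"xyz": [0,0.0034,0.0205],"twist": [-0.0069,0,0],"grip": -1},
], grip_force=60)

```text
clock: 14.08
tool_pos: [0.5434, 0.1947, 0.0101]
ee_rot: [0.0, 0.667, 0.745, -0.0]
wrist_force: [-1.1, -0.7, 0.0]
grip_width: 0.996
```

>>> play_rows([
  {"xyz": [0,0,0],"twist": [0,0,0],"grip": -0.4},
  {"xyz": [0,0,0],"twist": [0,0,0],"grip": 0},
  {"xyz": [0,0,0],"twist": [0,0,0],"grip": 0.3},
  {"xyz": [0,0,0],"twist": [0,0,0],"grip": 0.3},
  {"xyz": [0,0,0],"twist": [0,0,0],"grip": 0.3},
  {"xyz": [0,0,0],"twist": [0,0,0],"grip": 0.3},
  {"xyz": [0,0,0],"twist": [0,0,0],"grip": 0.3},
], grip_force=60)

```text
clock: 14.67
tool_pos: [0.5442, 0.1947, 0.0114]
ee_rot: [0.001, 0.667, 0.745, 0.0]
wrist_force: [-0.2, -1.7, 6.2]
grip_width: 0.569
```

Run:
```python
from h import *
s,t,Q=tool();print(t,s["wrist_force"],s["ft_torque"].round(2),s["grip_width"]); tp=P2.T@(t[:2]-PO); print("tool plate",tp)
e0=.1848; D0=dish(tp[0],e0,0,0); T0=T4(t,Q); Td=np.linalg.inv(D0)@T0; np.save("Td.npy",Td)
for w in((tp[0],e0+.001,0,.085),(tp[0],e0+.002,0,.17),(0,.12,0,.17),(0,.12,0,.112)):
    M=np.linalg.inv(T0)@dish(*w)@Td; print(M[:3,3].round(4),R.from_matrix(M[:3,:3]).as_rotvec().round(4))
```

```text
[0.54422289 0.19473595 0.01139616] [-0.16776089 -1.72020673  6.16534635] [-0.19  0.31  0.13] 0.5694690408375903
tool plate [0.00090151 0.17056251]
[ 0.002   0.     -0.0131] [ 0.0001 -0.085  -0.0001]
[ 0.0041  0.     -0.0259] [ 1.0e-04 -1.7e-01 -3.0e-04]
[-0.0627 -0.0009 -0.0259] [ 1.0e-04 -1.7e-01 -3.0e-04]
[-0.0634 -0.0009 -0.0171] [ 1.00e-04 -1.12e-01 -2.00e-04]
```

>>> play_rows([
  {"xyz": [0.001,0,-0.0065],"twist": [0,-0.042,0],"grip": 0.3},
  {"xyz": [0.002,0,-0.0131],"twist": [0,-0.085,0],"grip": 0.3},
  {"xyz": [0.003,0,-0.0195],"twist": [0,-0.128,0],"grip": 0.3},
  {"xyz": [0.0041,0,-0.0259],"twist": [0,-0.17,0],"grip": 0.3},
  {"xyz": [0.0041,0,-0.0259],"twist": [0,-0.17,0],"grip": 0.3},
  {"xyz": [0.0041,0,-0.0259],"twist": [0,-0.17,0],"grip": 0.3},
])

```text
clock: 15.17
tool_pos: [0.5437, 0.1991, 0.037]
ee_rot: [0.064, 0.664, 0.743, -0.056]
wrist_force: [1.1, -1.5, -2.3]
grip_width: 0.564
```

```bash
cat > n.py <<'E'
from h import *; import sys
s,t,Q=tool();print(t,s["wrist_force"].round(1),s["ft_torque"].round(2),s["grip_width"].round(3),s["clock"]); 
D=T4(t,Q)@np.linalg.inv(np.load("Td.npy"))
for p in(-.07,.07): q=(D@[0,p,0,1])[:3]; print("edge",p,(P2.T@(q[:2]-PO)).round(4),q[2].round(4))
for w in eval(sys.argv[1]):
    M=np.linalg.inv(T4(t,Q))@dish(*w)@np.load("Td.npy"); print(w,M[:3,3].round(4),R.from_matrix(M[:3,:3]).as_rotvec().round(4))
E
python3 n.py "[(0,.12,0,.17),(0,.12,0,.112)]"
```

```text
Traceback (most recent call last):
  File "n.py", line 2, in <module>
    s,t,Q=tool();print(t,s["wrist_force"].round(1),s["ft_torque"].round(2),s["grip_width"].round(3),s["clock"]);
                                                                           ^^^^^^^^^^^^^^^^^^^^^
AttributeError: 'float' object has no attribute 'round'
```

```bash
sed -i 's/s\["grip_width"\].round(3)/s["grip_width"]/' n.py; python3 n.py "[(0,.12,0,.17),(0,.12,0,.112)]"
python3 - <<'E'
from h import *; from chk import red
print("scene",red(manip.capture("scene"),150,260,250,420))
for phi in(0,.17):
  D=dish(.0009,.1848+.012*phi,0,phi); print(phi,[proj("scene",(D@[*p,1])[:3]).round(1).tolist() for p in((.055,-.07,0),(.055,.07,0),(.055,-.07,.055),(0.025,.1,.051),(-.025,-.1,.051))])
E
```

```text
[0.54372086 0.19913016 0.03697426] [ 1.1 -1.5 -2.3] [ 0.1  -0.19 -0.02] 0.5642680121102511 15.1667
edge -0.07 [0.0009 0.1871] 0.0233
edge 0.07 [0.0008 0.3251] -0.0002
(0, 0.12, 0, 0.17) [-0.0662 -0.001   0.011 ] [ 0.0007 -0.0009  0.0004]
(0, 0.12, 0, 0.112) [-0.0655 -0.001   0.0197] [0.0006 0.0571 0.0005]
scene [[358, 184, 54, 41, 855], [349, 197, 4, 7, 21]]
0 [[357.0, 230.7], [399.3, 221.4], [358.0, 218.4], [406.4, 201.4], [340.2, 203.2]]
0.17 [[358.1, 225.4], [399.3, 221.4], [362.1, 212.4], [408.6, 202.2], [343.9, 196.0]]
```

Scene extents confirm the tilt: bottom row 224, against 225 predicted tilted and 231 flat. I'll drag to the rail.

>>> play_rows([
  {"xyz": [-0.0066,0,0.0011],"twist": [0,0,0],"grip": 0.3},
  {"xyz": [-0.0132,0,0.0022],"twist": [0,0,0],"grip": 0.3},
  {"xyz": [-0.0199,0,0.0033],"twist": [0,0,0],"grip": 0.3},
  {"xyz": [-0.0265,0,0.0044],"twist": [0,0,0],"grip": 0.3},
  {"xyz": [-0.0331,0,0.0055],"twist": [0,0,0],"grip": 0.3},
  {"xyz": [-0.0397,-0.001,0.0066],"twist": [0,0,0],"grip": 0.3},
  {"xyz": [-0.0463,-0.001,0.0077],"twist": [0,0,0],"grip": 0.3},
  {"xyz": [-0.053,-0.001,0.0088],"twist": [0,0,0],"grip": 0.3},
  {"xyz": [-0.0596,-0.001,0.0099],"twist": [0,0,0],"grip": 0.3},
  {"xyz": [-0.0662,-0.001,0.011],"twist": [0,0,0],"grip": 0.3},
])

```text
clock: 16.05
tool_pos: [0.5499, 0.1315, 0.0369]
ee_rot: [0.063, 0.665, 0.742, -0.056]
wrist_force: [0.8, 1.5, -5.0]
grip_width: 0.57
```

```bash
python3 n.py "[(0,.12,0,.17),(0,.12,0,.14),(0,.12,0,.112),(0,.12,0,.104)]"
python3 - <<'E'
from h import *; from chk import red
print("top",red(manip.capture("top"),180,235,230,330))
D=dish(0,.12,0,.17); print([proj("top",(D@[*p,1])[:3]).round(1).tolist() for p in((.025,.1,.051),(-.025,.1,.051),(.055,.07,.055),(-.055,.07,.055))])
E
```

```text
[0.54994742 0.13145158 0.03688396] [ 0.8  1.5 -5. ] [ 0.68  0.05 -0.01] 0.5700653596649157 16.05
edge -0.07 [-0.0003  0.1192] 0.0233
edge 0.07 [-0.0003  0.2572] -0.0002
(0, 0.12, 0, 0.17) [ 0.0008  0.0003 -0.0006] [-0.     -0.0015 -0.0005]
(0, 0.12, 0, 0.14) [0.0011 0.0003 0.0039] [-0.0001  0.0285 -0.0004]
(0, 0.12, 0, 0.112) [0.0015 0.0003 0.0082] [-0.0001  0.0565 -0.0004]
(0, 0.12, 0, 0.104) [0.0016 0.0003 0.0094] [-0.0001  0.0645 -0.0004]
top [[248, 191, 18, 39, 269], [283, 216, 25, 12, 69]]
[[251.7, 202.0], [252.8, 219.0], [260.4, 190.6], [262.9, 228.3]]
```

Run:
```python
from h import *; import cv2
im=manip.capture("top"); cv2.imwrite("pics/top3.png",im[:,:,::-1])
h=cv2.cvtColor(im[186:234,242:315],cv2.COLOR_RGB2HSV)
m=((h[...,0]<5)|(h[...,0]>174))&(h[...,1]>170)&(h[...,2]>50)
for i in range(48): print(186+i,"".join("#" if a else " " for a in m[i]))
```

```text
186                                                                          
187                                                                          
188                                                                          
189                                                                          
190                                                                          
191                ######                                                    
192               ######                                                     
193                ###                                                       
194                ##                                                        
195                ##                                                        
196                ##                                                        
197                ##                                                        
198                ##                                                        
199                ##                                                        
200     
[... 1869 characters left out ...]
                ###                                ############         
225                  ###                      #####################          
226                  ###                      ############ #                 
227                  ####  #                  #####                          
228                  #######                                                 
229                   # # ##                                                 
230                                                                          
231                                                                          
232                                                                          
233
```

The top view puts the dish 3.6 px (10 mm) behind plan, because the ear slipped a little in the pads. I'll drag another 11 mm before lowering.

>>> play_rows([
  {"xyz": [-0.002,0,0.0],"twist": [0,0,0],"grip": 0.3},
  {"xyz": [-0.005,0,0.0005],"twist": [0,0,0],"grip": 0.3},
  {"xyz": [-0.008,0,0.001],"twist": [0,0,0],"grip": 0.3},
  {"xyz": [-0.0105,0,0.0015],"twist": [0,0,0],"grip": 0.3},
  {"xyz": [-0.0105,0,0.0015],"twist": [0,0,0],"grip": 0.3},
  {"xyz": [-0.0105,0,0.0015],"twist": [0,0,0],"grip": 0.3},
])

```text
clock: 16.65
tool_pos: [0.5513, 0.1194, 0.0376]
ee_rot: [0.064, 0.665, 0.742, -0.057]
wrist_force: [-0.4, 0.7, -1.9]
grip_width: 0.572
```

```bash
cat > meas.py <<'E'
# fit dish (plate x, edge_b y, yaw) from far-end mask in top: edge columns
from h import *; import cv2
def topfar(phi,c0=236,c1=330,D=None):
    im=manip.capture("top"); h=cv2.cvtColor(np.ascontiguousarray(im[186:234,c0:c1]),cv2.COLOR_RGB2HSV)
    m=((h[...,0]<5)|(h[...,0]>174))&(h[...,1]>170)&(h[...,2]>50)
    k=cv2.connectedComponentsWithStats(m.astype(np.uint8)); m=k[1]==1+np.argmax(k[2][1:,4])
    L=np.array([ (r+186,np.argmax(m[r])+c0) for r in range(48) if m[r].sum()>1]); 
    ear=L[(L[:,0]>=206)&(L[:,0]<=216)]; print("rows",L[0],L[-1],"ear col",ear[:,1].mean(),"wall up",L[(L[:,0]>=193)&(L[:,0]<=199),1].mean(),"wall low",L[(L[:,0]>=222)&(L[:,0]<=227),1].mean())
    for ey in(.10,.12,.14):
        D=dish(0,ey,0,phi); print(ey,[proj("top",(D@[*p,1])[:3]).round(1).tolist() for p in((0,.1,.051),(.045,.07,.055),(-.045,.07,.055))])
if __name__=="__main__": import sys; topfar(float(sys.argv[1]))
E
python3 meas.py .17
python3 - <<'E'
from h import *
s,t,Q=tool(); print(t,s["wrist_force"],s["grip_width"]); Td=np.load("Td.npy"); D=T4(t,Q)@np.linalg.inv(Td); print((P2.T@((D@[0,-.07,0,1])[:2]-PO)))
E
```

```text
rows [191 260] [229 264] ear col 252.54545454545453 wall up 260.57142857142856 wall low 263.0
0.1 [[259.0, 209.9], [267.5, 193.5], [269.6, 224.2]]
0.12 [[252.2, 210.5], [260.6, 194.0], [262.7, 224.8]]
0.14 [[245.4, 211.0], [253.7, 194.6], [255.8, 225.4]]
[0.55135907 0.11946034 0.03762384] [-1.23402513 -0.75392433 -2.79126975] 0.5677737680624172
[-0.00024037  0.10704015]
```

```bash
python3 - <<'E'
from h import *
s,t,Q=tool(); np.save("Td.npy",np.linalg.inv(dish(0,.12,0,.17))@T4(t,Q))
E
python3 n.py "[(0,.12,0,.14),(0,.12,0,.112),(0,.12,0,.1)]"
```

```text
[0.55135907 0.11946034 0.03762384] [-1.2 -0.8 -2.8] [0.21 0.03 0.1 ] 0.5677737680624172 16.7
edge -0.07 [-0.    0.12] 0.0237
edge 0.07 [-0.     0.258] -0.0
(0, 0.12, 0, 0.14) [ 0.0004 -0.      0.0049] [-0.    0.03  0.  ]
(0, 0.12, 0, 0.112) [ 0.0009 -0.      0.0095] [-0.      0.058   0.0001]
(0, 0.12, 0, 0.1) [ 0.0011 -0.      0.0115] [-0.      0.07    0.0001]
```

>>> play_rows([
  {"xyz": [0.0002,0,0.0025],"twist": [0,0.015,0],"grip": 0.3},
  {"xyz": [0.0004,0,0.0049],"twist": [0,0.03,0],"grip": 0.3},
  {"xyz": [0.0006,0,0.007],"twist": [0,0.043,0],"grip": 0.3},
  {"xyz": [0.0009,0,0.0095],"twist": [0,0.058,0],"grip": 0.3},
  {"xyz": [0.001,0,0.011],"twist": [0,0.066,0],"grip": 0.3},
  {"xyz": [0.001,0,0.011],"twist": [0,0.066,0],"grip": 0.3},
])

```text
clock: 17.2
tool_pos: [0.5517, 0.1183, 0.0299]
ee_rot: [0.039, 0.666, 0.744, -0.035]
wrist_force: [-11.5, -0.9, 17.4]
grip_width: 0.566
```

```bash
python3 meas.py .11;python3 n.py "[]"
```

```text
rows [189 275] [228 264] ear col 253.0 wall up 261.14285714285717 wall low 263.8333333333333
0.1 [[259.5, 209.8], [268.2, 193.4], [270.3, 224.2]]
0.12 [[252.6, 210.3], [261.3, 193.9], [263.4, 224.8]]
0.14 [[245.8, 210.9], [254.4, 194.5], [256.5, 225.3]]
[0.55171047 0.11840327 0.02997197] [-10.3  -0.   18.5] [-0.15  1.89  0.07] 0.5674144890581831 17.25
edge -0.07 [0.0002 0.1198] 0.0177
edge 0.07 [2.00e-04 2.59e-01] 0.0032
```

The edge is resting on the rail, at about 0.12 in the top view, with 17 N of support. I'll release, rise and move behind the far ear.

>>> play_rows([
  {"xyz": [0,0,-0.0015],"twist": [0,0,0],"grip": 0.1},
  {"xyz": [0,0,-0.0015],"twist": [0,0,0],"grip": -0.5},
  {"xyz": [0,0,-0.0015],"twist": [0,0,0],"grip": -1},
  {"xyz": [0,0,-0.0015],"twist": [0,0,0],"grip": -1},
  {"xyz": [0,0,-0.0015],"twist": [0,0,0],"grip": -1},
  {"xyz": [0,0,-0.03],"twist": [0,0,0],"grip": -1},
  {"xyz": [0,0,-0.065],"twist": [0,0,0],"grip": -1},
  {"xyz": [0,0,-0.1],"twist": [0,0,0],"grip": -1},
  {"xyz": [0,0,-0.13],"twist": [0,0,0],"grip": -1},
  {"xyz": [0,0,-0.13],"twist": [0,0,0],"grip": -1},
])

```text
clock: 18.08
tool_pos: [0.5547, 0.1332, 0.1676]
ee_rot: [0.044, 0.666, 0.744, -0.03]
wrist_force: [1.1, -1.0, 0.7]
grip_width: 0.999
```

```bash
python3 meas.py .112
python3 - <<'E'
from h import *
s,t,Q=tool();print(t,s["wrist_force"],s["clock"])
x,r=rel([*(PO+P2@[0,.335]),.165],down(PT)); print(x.round(4),r.round(4))
E
```

```text
rows [195 261] [228 264] ear col 253.36363636363637 wall up 261.6 wall low 264.0
0.1 [[259.5, 209.8], [268.1, 193.4], [270.3, 224.2]]
0.12 [[252.6, 210.4], [261.3, 193.9], [263.4, 224.8]]
0.14 [[245.7, 210.9], [254.4, 194.5], [256.4, 225.3]]
[0.55323624 0.13272888 0.16417528] [-0.9913182  -0.77457455  0.23071652] 18.1333
[ 0.2257 -0.003  -0.0247] [ 8.600e-03  1.055e-01 -1.000e-04]
```

>>> play_rows([
  {"xyz": [0.04,-0.001,-0.02],"twist": [0.002,0.03,0],"grip": 0},
  {"xyz": [0.08,-0.002,-0.0247],"twist": [0.004,0.06,0],"grip": 0.4},
  {"xyz": [0.12,-0.002,-0.0247],"twist": [0.006,0.09,0],"grip": 0.4},
  {"xyz": [0.16,-0.003,-0.0247],"twist": [0.0086,0.1055,0],"grip": 0.4},
  {"xyz": [0.2,-0.003,-0.0247],"twist": [0.0086,0.1055,0],"grip": 0.4},
  {"xyz": [0.2257,-0.003,-0.0247],"twist": [0.0086,0.1055,0],"grip": 0.4},
  {"xyz": [0.2257,-0.003,-0.0247],"twist": [0.0086,0.1055,0],"grip": 0.4},
  {"xyz": [0.2257,-0.003,-0.0247],"twist": [0.0086,0.1055,0],"grip": 0.4},
  {"xyz": [0.2257,-0.003,-0.0247],"twist": [0.0086,0.1055,0],"grip": 0.4},
])

```text
clock: 18.88
tool_pos: [0.5249, 0.3572, 0.1634]
ee_rot: [-0.0, 0.667, 0.745, -0.001]
wrist_force: [-0.7, -0.0, 0.3]
grip_width: 0.3
```

```bash
cat > p.py <<'E'
from h import *; import sys
s,t,Q=tool();print(t,s["wrist_force"].round(1),s["clock"],"plate",(P2.T@(t[:2]-PO)).round(4))
for y,z in eval(sys.argv[1]): x,r=rel([*(PO+P2@[0,y]),z],down(PT)); print(y,z,x.round(4),r.round(4))
E
python3 p.py "[(.335,.03),(.335,.008)]"
```

```text
[0.52485227 0.35723941 0.16342692] [-0.7 -0.   0.3] 18.8833 plate [-0.0006  0.3342]
0.335 0.03 [0.001  0.0008 0.1334] [-0.002   0.0013 -0.0002]
0.335 0.008 [0.001  0.0009 0.1554] [-0.002   0.0013 -0.0002]
```

>>> play_rows([
  {"xyz": [0.001,0.001,0.04],"twist": [-0.002,0.001,0],"grip": 0.4},
  {"xyz": [0.001,0.001,0.08],"twist": [-0.002,0.001,0],"grip": 0.4},
  {"xyz": [0.001,0.001,0.115],"twist": [-0.002,0.001,0],"grip": 0.4},
  {"xyz": [0.001,0.001,0.134],"twist": [-0.002,0.001,0],"grip": 0.4},
  {"xyz": [0.001,0.001,0.14],"twist": [-0.002,0.001,0],"grip": 0.4},
  {"xyz": [0.001,0.001,0.145],"twist": [-0.002,0.001,0],"grip": 0.4},
  {"xyz": [0.001,0.001,0.15],"twist": [-0.002,0.001,0],"grip": 0.4},
  {"xyz": [0.001,0.001,0.152],"twist": [-0.002,0.001,0],"grip": 0.4},
  {"xyz": [0.001,0.001,0.152],"twist": [-0.002,0.001,0],"grip": 0.4},
])

```text
clock: 19.63
tool_pos: [0.5266, 0.3583, 0.0128]
ee_rot: [0.001, 0.667, 0.745, 0.001]
wrist_force: [-0.4, -0.6, 0.2]
grip_width: 0.303
```

>>> play_rows([
  {"xyz": [0,0,0.002],"twist": [0,0,0],"grip": 0.4},
  {"xyz": [0,0,0.004],"twist": [0,0,0],"grip": 0.4},
  {"xyz": [0,0,0.006],"twist": [0,0,0],"grip": 0.4},
  {"xyz": [0,0,0.006],"twist": [0,0,0],"grip": 0.4},
])

```text
clock: 19.97
tool_pos: [0.5265, 0.3584, 0.0068]
ee_rot: [0.001, 0.667, 0.745, 0.001]
wrist_force: [-0.1, 0.8, -0.4]
grip_width: 0.297
```

>>> play_rows([
  {"xyz": [-0.008,0,0],"twist": [0,0,0],"grip": 0.4},
  {"xyz": [-0.016,0,0],"twist": [0,0,0],"grip": 0.4},
  {"xyz": [-0.024,0,0],"twist": [0,0,0],"grip": 0.4},
  {"xyz": [-0.031,0,0],"twist": [0,0,0],"grip": 0.4},
  {"xyz": [-0.038,0,0],"twist": [0,0,0],"grip": 0.4},
  {"xyz": [-0.045,0,0],"twist": [0,0,0],"grip": 0.4},
  {"xyz": [-0.052,0,0],"twist": [0,0,0],"grip": 0.4},
])

```text
clock: 20.55
tool_pos: [0.532, 0.3065, 0.0067]
ee_rot: [0.0, 0.668, 0.745, 0.001]
wrist_force: [-0.9, 4.6, -1.5]
grip_width: 0.302
```

```bash
python3 p.py "[(.25,.007),(.22,.007)]"
python3 - <<'E'
from h import *; from chk import red
print("scene",red(manip.capture("scene"),150,260,250,420)); print("top",red(manip.capture("top"),180,235,230,360))
for ey in(.12,.08):
  D=dish(0,ey,0,.13); print(ey,"ear_b end/top view",proj("top",(D@[0,-.1,.051,1])[:3]),"scene ears",[proj("scene",(D@[*p,1])[:3]).round(0).tolist() for p in((-.025,-.1,.051),(.025,.1,.051))])
E
```

```text
[0.53198826 0.30650882 0.00668005] [-0.9  4.6 -1.5] 20.55 plate [0.001 0.283]
0.25 0.007 [-0.033  -0.001  -0.0004] [ 0.002  -0.0017 -0.0007]
0.22 0.007 [-0.063  -0.0009 -0.0004] [ 0.002  -0.0017 -0.0007]
scene [[316, 190, 64, 42, 981]]
top [[269, 185, 61, 44, 548]]
0.12 ear_b end/top view [320.25319072 203.83066643] scene ears [[322.0, 202.0], [388.0, 206.0]]
0.08 ear_b end/top view [334.1904049  202.68136001] scene ears [[310.0, 204.0], [376.0, 209.0]]
```

The dish now moves under a 4.6 N push, with edge_b at about 0.10. I'll continue, raising slightly.

>>> play_rows([
  {"xyz": [-0.005,-0.001,-0.001],"twist": [0.002,-0.0017,0],"grip": 0.4},
  {"xyz": [-0.01,-0.001,-0.002],"twist": [0.002,-0.0017,0],"grip": 0.4},
  {"xyz": [-0.015,-0.001,-0.003],"twist": [0.002,-0.0017,0],"grip": 0.4},
  {"xyz": [-0.02,-0.001,-0.004],"twist": [0.002,-0.0017,0],"grip": 0.4},
  {"xyz": [-0.025,-0.001,-0.004],"twist": [0.002,-0.0017,0],"grip": 0.4},
  {"xyz": [-0.03,-0.001,-0.004],"twist": [0.002,-0.0017,0],"grip": 0.4},
  {"xyz": [-0.035,-0.001,-0.004],"twist": [0.002,-0.0017,0],"grip": 0.4},
  {"xyz": [-0.04,-0.001,-0.004],"twist": [0.002,-0.0017,0],"grip": 0.4},
])

```text
clock: 21.32
tool_pos: [0.5363, 0.2667, 0.0121]
ee_rot: [0.0, 0.668, 0.744, 0.001]
wrist_force: [-0.5, 7.5, 3.3]
grip_width: 0.302
```

```bash
cat > q.py <<'E'
from h import *; from chk import red
sc=red(manip.capture("scene"),150,260,230,420); tp=red(manip.capture("top"),180,240,230,400); print("scene",sc,"top",tp)
def pose(ey,zb,za):  # edge_b y and edge heights
    phi=np.arcsin((zb-za)/.14); Rt=R.from_euler("z",PT)*R.from_euler("x",-phi); w=PO+P2@[0,ey]
    return T4(np.array([*w,zb])+Rt.apply([0,.07,0]),Rt)
for n,a in(("rail+table .06",(.06,.026,0)),("fwd .05",(.05,.006,.024)),("fwd .02",(.02,.006,.02)),("flat -.02",(-.02,.006,.006)),("flat -.05",(-.05,.006,.006))):
    D=pose(*a); print(n,"scene earb,eara,bot corners",[proj("scene",(D@[*p,1])[:3]).round(0).tolist() for p in((-.025,-.1,.051),(.025,.1,.051),(.055,-.07,0),(.055,.07,0))],"top earb",proj("top",(D@[0,-.1,.051,1])[:3]).round(0))
E
python3 p.py "[(.22,.012),(.2,.02),(.17,.02),(.15,.02)]"; python3 q.py
```

```text
[0.53634205 0.26674829 0.01206612] [-0.5  7.5  3.3] 21.3167 plate [0.001 0.243]
0.22 0.012 [-0.023  -0.0009  0.0001] [ 0.0019 -0.0005 -0.0013]
0.2 0.02 [-0.043  -0.0009 -0.008 ] [ 0.0019 -0.0005 -0.0013]
0.17 0.02 [-0.073  -0.0008 -0.008 ] [ 0.0019 -0.0005 -0.0013]
0.15 0.02 [-0.093  -0.0008 -0.008 ] [ 0.0019 -0.0005 -0.0013]
scene [[304, 192, 64, 41, 975]] top [[284, 183, 60, 45, 473]]
rail+table .06 scene earb,eara,bot corners [[304.0, 203.0], [370.0, 210.0], [318.0, 233.0], [361.0, 230.0]] top earb [340. 202.]
fwd .05 scene earb,eara,bot corners [[296.0, 212.0], [364.0, 204.0], [315.0, 239.0], [359.0, 225.0]] top earb [349. 202.]
fwd .02 scene earb,eara,bot corners [[287.0, 213.0], [355.0, 207.0], [305.0, 241.0], [349.0, 228.0]] top earb [358. 201.]
flat -.02 scene earb,eara,bot corners [[275.0, 215.0], [344.0, 213.0], [292.0, 244.0], [337.0, 234.0]] top earb [371. 200.]
flat -.05 scene earb,eara,bot corners [[265.0, 217.0], [334.0, 215.0], [282.0, 246.0], [327.0, 236.0]] top earb [381. 199.]
```

>>> play_rows([
  {"xyz": [-0.004,-0.001,0],"twist": [0.002,0,0],"grip": 0.4},
  {"xyz": [-0.008,-0.001,0],"twist": [0.002,0,0],"grip": 0.4},
  {"xyz": [-0.012,-0.001,0],"twist": [0.002,0,0],"grip": 0.4},
  {"xyz": [-0.016,-0.001,0],"twist": [0.002,0,0],"grip": 0.4},
  {"xyz": [-0.02,-0.001,-0.001],"twist": [0.002,0,0],"grip": 0.4},
  {"xyz": [-0.023,-0.001,-0.002],"twist": [0.002,0,0],"grip": 0.4},
])

```text
clock: 21.92
tool_pos: [0.5394, 0.2453, 0.0163]
ee_rot: [-0.0, 0.668, 0.744, 0.002]
wrist_force: [-1.3, 11.3, 6.9]
grip_width: 0.299
```

```bash
python3 p.py "[(.2,.02),(.17,.02),(.15,.02)]"; python3 q.py | head -1
```

```text
[0.53936945 0.24525614 0.01630116] [-1.3 11.3  6.9] 21.9167 plate [0.0016 0.2213]
0.2 0.02 [-0.0213 -0.0016 -0.0038] [ 0.0035 -0.0033 -0.0018]
0.17 0.02 [-0.0513 -0.0015 -0.0039] [ 0.0035 -0.0033 -0.0018]
0.15 0.02 [-0.0713 -0.0015 -0.0039] [ 0.0035 -0.0033 -0.0018]
scene [[297, 193, 64, 42, 991]] top [[294, 183, 58, 44, 430], [282, 211, 6, 6, 20]]
```

The finger's friction is holding the far ear down (Fz +6.9 N). I'll back off slightly so the dish can tip forward on its own, then raise.

>>> play_rows([
  {"xyz": [0.004,-0.0015,0],"twist": [0.0035,-0.003,0],"grip": 0.4},
  {"xyz": [0.008,-0.0015,0],"twist": [0.0035,-0.003,0],"grip": 0.4},
  {"xyz": [0.01,-0.0015,0],"twist": [0.0035,-0.003,0],"grip": 0.4},
  {"xyz": [0.01,-0.0015,0],"twist": [0.0035,-0.003,0],"grip": 0.4},
  {"xyz": [0.01,-0.0015,0],"twist": [0.0035,-0.003,0],"grip": 0.4},
])

```text
clock: 22.43
tool_pos: [0.5361, 0.2526, 0.0149]
ee_rot: [0.001, 0.667, 0.745, -0.003]
wrist_force: [0.8, 0.1, 0.0]
grip_width: 0.3
```

```bash
python3 p.py "[(.2,.02),(.17,.02),(.15,.02)]"; python3 q.py | head -1
python3 - <<'E'
from h import *; import cv2
im=manip.capture("scene"); cv2.imwrite("pics/s5.png",im[:,:,::-1])
h=cv2.cvtColor(np.ascontiguousarray(im[188:246,290:372]),cv2.COLOR_RGB2HSV)
m=((h[...,0]<5)|(h[...,0]>174))&(h[...,1]>170)&(h[...,2]>40)
for i in range(0,58,2): print(188+i,"".join("#" if a else " " for a in m[i]))
E
```

```text
[0.53608408 0.25257852 0.01494336] [0.8 0.1 0. ] 22.4333 plate [-0.0009  0.2289]
0.2 0.02 [-0.029   0.0009 -0.0049] [-0.0023  0.0055 -0.0005]
0.17 0.02 [-0.059   0.0009 -0.0047] [-0.0023  0.0055 -0.0005]
0.15 0.02 [-0.079   0.0009 -0.0046] [-0.0023  0.0055 -0.0005]
scene [[293, 191, 65, 48, 937]] top [[291, 184, 64, 43, 609]]
188                                                                                   
190                                                                                   
192                                              #######                              
194                                       ######### #####                             
196                                   ########          ##                            
198                             ###     #                ############                 
200                      #######                          ###########                 
202               ##                                       ###########                
204           ####                                          ###########     
[... 967 characters left out ...]

228                  ########################################                         
230                  ###############################                                  
232                   ##########################                                      
234                   #################                                               
236                    ##########                                                     
238                    ###                                                            
240                                                                                   
242                                                                                   
244
```

The dish has tipped forward: its front edge is on the glass at y = 0.041 and its rear rides on the rail. I'll raise the tool and push on.

>>> play_rows([
  {"xyz": [0,0.001,-0.006],"twist": [-0.002,0.005,0],"grip": 0.4},
  {"xyz": [-0.003,0.001,-0.011],"twist": [-0.002,0.005,0],"grip": 0.4},
  {"xyz": [-0.01,0.001,-0.011],"twist": [-0.002,0.005,0],"grip": 0.4},
  {"xyz": [-0.017,0.001,-0.011],"twist": [-0.002,0.005,0],"grip": 0.4},
  {"xyz": [-0.024,0.001,-0.011],"twist": [-0.002,0.005,0],"grip": 0.4},
  {"xyz": [-0.031,0.001,-0.011],"twist": [-0.002,0.005,0],"grip": 0.4},
  {"xyz": [-0.038,0.001,-0.011],"twist": [-0.002,0.005,0],"grip": 0.4},
  {"xyz": [-0.045,0.001,-0.011],"twist": [-0.002,0.005,0],"grip": 0.4},
  {"xyz": [-0.052,0.001,-0.011],"twist": [-0.002,0.005,0],"grip": 0.4},
])

```text
clock: 23.33
tool_pos: [0.5426, 0.2003, 0.026]
ee_rot: [-0.0, 0.668, 0.744, -0.0]
wrist_force: [0.1, 2.3, -1.7]
grip_width: 0.3
```

```bash
python3 p.py "[(.165,.026),(.15,.026),(.135,.03)]"; python3 q.py | head -1
```

```text
[0.54259054 0.20027495 0.02597575] [ 0.1  2.3 -1.7] 23.3333 plate [-1.000e-04  1.762e-01]
0.165 0.026 [-0.0112  0.0001 -0.    ] [-0.0007 -0.     -0.0011]
0.15 0.026 [-0.0262  0.0001 -0.    ] [-0.0007 -0.     -0.0011]
0.135 0.03 [-0.0412  0.0002 -0.004 ] [-0.0007 -0.     -0.0011]
scene [[282, 194, 65, 47, 940], [287, 204, 10, 4, 20]] top [[314, 183, 53, 42, 435], [299, 207, 8, 9, 41]]
```

>>> play_rows([
  {"xyz": [-0.006,0,0],"twist": [0,0,0],"grip": 0.4},
  {"xyz": [-0.012,0,0],"twist": [0,0,0],"grip": 0.4},
  {"xyz": [-0.018,0,0],"twist": [0,0,0],"grip": 0.4},
  {"xyz": [-0.023,0,-0.001],"twist": [0,0,0],"grip": 0.4},
  {"xyz": [-0.028,0,-0.002],"twist": [0,0,0],"grip": 0.4},
  {"xyz": [-0.033,0,-0.003],"twist": [0,0,0],"grip": 0.4},
  {"xyz": [-0.037,0,-0.004],"twist": [0,0,0],"grip": 0.4},
  {"xyz": [-0.041,0,-0.004],"twist": [0,0,0],"grip": 0.4},
  {"xyz": [-0.041,0,-0.004],"twist": [0,0,0],"grip": 0.4},
])

```text
clock: 24.18
tool_pos: [0.548, 0.1575, 0.0309]
ee_rot: [0.001, 0.668, 0.744, -0.001]
wrist_force: [-0.0, -0.3, 0.3]
grip_width: 0.303
```

```bash
python3 p.py "[(.125,.03),(.2,.03)]"; python3 q.py
python3 - <<'E'
from h import *; import cv2
im=manip.capture("scene"); cv2.imwrite("pics/s6.png",im[:,:,::-1])
h=cv2.cvtColor(np.ascontiguousarray(im[188:256,260:350]),cv2.COLOR_RGB2HSV)
m=((h[...,0]<5)|(h[...,0]>174))&(h[...,1]>170)&(h[...,2]>40)
for i in range(0,66,2): print(188+i,"".join("#" if a else " " for a in m[i]))
E
```

```text
[0.54799621 0.15753692 0.03086725] [-0.  -0.3  0.3] 24.1833 plate [0.0006 0.1332]
0.125 0.03 [-0.0082 -0.0006  0.0009] [ 0.0005  0.0029 -0.0023]
0.2 0.03 [ 0.0668 -0.0007  0.0007] [ 0.0005  0.0029 -0.0023]
scene [[297, 200, 23, 5, 36], [276, 204, 20, 7, 40], [267, 205, 67, 40, 871]] top [[334, 181, 46, 43, 383], [313, 207, 13, 18, 79]]
rail+table .06 scene earb,eara,bot corners [[304.0, 203.0], [370.0, 210.0], [318.0, 233.0], [361.0, 230.0]] top earb [340. 202.]
fwd .05 scene earb,eara,bot corners [[296.0, 212.0], [364.0, 204.0], [315.0, 239.0], [359.0, 225.0]] top earb [349. 202.]
fwd .02 scene earb,eara,bot corners [[287.0, 213.0], [355.0, 207.0], [305.0, 241.0], [349.0, 228.0]] top earb [358. 201.]
flat -.02 scene earb,eara,bot corners [[275.0, 215.0], [344.0, 213.0], [292.0, 244.0], [337.0, 234.0]] top earb [371. 200.]
flat -.05 scene earb,eara,bot corners [[265.0, 217.0], [334.0, 215.0], [282.0, 246.0], [327.0, 236.0]] top earb [381. 199.]
188                                                                                           
190                                           
[... 2202 characters left out ...]
### #                          
238                       ##############################  #                                   
240                        ######################                                             
242                        ############                                                       
244                         ##                                                                
246                                                                                           
248                                                                                           
250                                                                                           
252
```

The dish now lies flat in the frame: ears at 267 and 337, bottom corners at (284,245) and (332,235). That gives edge_b ≈ -0.045, centre y ≈ 0.025 and zero contact force. I'll retreat, rise, and take the dial angle from a fresh top image.

>>> play_rows([
  {"xyz": [0.015,0,0],"twist": [0,0,0],"grip": 0.4},
  {"xyz": [0.035,0,0],"twist": [0,0,0],"grip": 0.4},
  {"xyz": [0.04,0,-0.03],"twist": [0,0,0],"grip": 0.4},
  {"xyz": [0.04,0,-0.07],"twist": [0,0,0],"grip": 0.4},
  {"xyz": [0.04,0,-0.11],"twist": [0,0,0],"grip": 0.4},
  {"xyz": [0.04,0,-0.15],"twist": [0,0,0],"grip": 0.4},
  {"xyz": [0.04,0,-0.15],"twist": [0,0,0],"grip": 0.4},
  {"xyz": [0.04,0,-0.15],"twist": [0,0,0],"grip": 0.4},
])

```text
clock: 25.0
tool_pos: [0.5462, 0.1987, 0.1856]
ee_rot: [0.004, 0.668, 0.744, 0.003]
wrist_force: [0.1, -0.0, -0.6]
grip_width: 0.301
```

Run:
```python
from h import *; import cv2
s,t,Q=tool();print(t,s["wrist_force"].round(1),s["joint_positions"].round(2),s["clock"])
for a in(.728,):
  x,r=rel([*(PO+P2@[-.12,0]),.16],down(PT-a)); print(x.round(4),r.round(4))
im=cv2.imread("pics/top0.png"); g=cv2.cvtColor(im,cv2.COLOR_BGR2GRAY)
u=proj("top",[*(PO+P2@[-.12,0]),.051]); print("dial px",u)
r,c=int(round(u[1])),int(round(u[0])); print(g[r-8:r+9,c-11:c+12])
```

```text
[0.54617066 0.19867059 0.18555566] [ 0.1 -0.  -0.6] [ 0.22 -0.04  1.75 -0.    1.42  0.12] 25.0
[-0.1744 -0.1232  0.0249] [ 0.0098 -0.0009  0.7264]
dial px [357.13754899 243.09783496]
[[130 104  69  92  82  60  59  50  57  63  62  55  57  54  66  58  52  53
   80 117 130 134 133]
 [100  65  53  53  61  54  49  48  49  33  45  43  42  52  46  58  54  52
   89  91 118 131 135]
 [ 80  58  51  53  71  64  39  29  25  30  29  42  42  39  33  48  53  59
  118  93 107 126 136]
 [ 97  72  61  62 106 117  81  45  22  22  15  26  29  26  36  40  45  52
   95  87  85 114 136]
 [107  85  57  57  97 137 136  97  55  34  33  35  36  30  34  37  55  55
   62  52  53  88 125]
 [ 59  62  51  40  42  71 130 132 110  69  41  24  28  38  29  37  35  52
   60  55  55  84 122]
 [ 57  54  56  41  24  25  49 106 129 128 100  50  33  35  41  28  29  45
   52  68  92  86 119]
 [ 51  59  60  38  27  23  23  43  88 139 128  70  30  21  29  39  30  43
   55  79 132 102 122]
 [ 65  56  52  40  28  34  14  22  39  63  88  56  32  31  27  25  31  42
   47  62 110  92 125]
 [ 74  52  49  46  38  32  37  26  20  21  29  35  30  41  22  26  27  36
   47  54  59  60 123]
 [ 65  58  51  50  37  32  36  33  37  25  32  38  28  30  36  31  26  25
   43  57  55  63 123]
 [ 54  55  59  43  39  34  28  35  33  33  20  21  22  36  34  34  35  12
   49  75  66  74 121]
 [ 55  56  57  49  35  32  38  36  29  44  27  33  32  20  36  34  28  34
   68 129 103  88 130]
 [ 65  58  56  53  60  39  37  34  37  29  35  39  34  13  28  38  33  40
   80 135 110 117 137]
 [ 89  52  55  56  53  48  38  39  34  42  34  38  34  36  44  40  36  50
   55  77  95 130 134]
 [104  64  49  55  59  59  60  48  41  39  39  51  49  53  54  58  55  54
   58  74 115 130 135]
 [125  92  63  62  51  61  52  59  49  56  48  48  57  60  64  59  59  56
   67 105 131 135 136]]
```

>>> play_rows([
  {"xyz": [-0.03,-0.02,0],"twist": [0.01,0,0.12],"grip": 0.0},
  {"xyz": [-0.06,-0.042,0],"twist": [0.01,0,0.24],"grip": -0.05},
  {"xyz": [-0.09,-0.064,0],"twist": [0.01,0,0.36],"grip": -0.05},
  {"xyz": [-0.12,-0.085,0],"twist": [0.01,0,0.48],"grip": -0.05},
  {"xyz": [-0.15,-0.106,0.01],"twist": [0.01,0,0.6],"grip": -0.05},
  {"xyz": [-0.1744,-0.1232,0.025],"twist": [0.0098,0,0.72],"grip": -0.05},
  {"xyz": [-0.1744,-0.1232,0.025],"twist": [0.0098,0,0.72],"grip": -0.05},
  {"xyz": [-0.1744,-0.1232,0.025],"twist": [0.0098,0,0.72],"grip": -0.05},
])

```text
clock: 25.67
tool_pos: [0.4408, 0.0111, 0.1572]
ee_rot: [-0.001, 0.888, 0.46, -0.001]
wrist_force: [-0.2, 0.4, -0.2]
grip_width: 0.526
```

Run:
```python
from h import *
s,t,Q=tool();print(t,s["wrist_force"].round(1),s["grip_width"])
for z in(.06,.03,.010):
  x,r=rel([*(PO+P2@[-.12,0]),z],down(PT-.72)); print(z,x.round(4),r.round(4))
```

```text
[0.44075022 0.01110818 0.15717899] [-0.2  0.4 -0.2] 0.5264648889815589
0.06 [0.002  0.0015 0.0972] [-0.004   0.0013 -0.0037]
0.03 [0.002  0.0016 0.1272] [-0.004   0.0013 -0.0037]
0.01 [0.002  0.0017 0.1472] [-0.004   0.0013 -0.0037]
```

>>> play_rows([
  {"xyz": [0.002,0.0016,0.035],"twist": [-0.004,0,-0.004],"grip": -0.05},
  {"xyz": [0.002,0.0016,0.07],"twist": [-0.004,0,-0.004],"grip": -0.05},
  {"xyz": [0.002,0.0016,0.1],"twist": [-0.004,0,-0.004],"grip": -0.05},
  {"xyz": [0.002,0.0016,0.12],"twist": [-0.004,0,-0.004],"grip": -0.05},
  {"xyz": [0.002,0.0016,0.128],"twist": [-0.004,0,-0.004],"grip": -0.05},
  {"xyz": [0.002,0.0016,0.133],"twist": [-0.004,0,-0.004],"grip": -0.05},
  {"xyz": [0.002,0.0016,0.138],"twist": [-0.004,0,-0.004],"grip": -0.05},
  {"xyz": [0.002,0.0016,0.138],"twist": [-0.004,0,-0.004],"grip": -0.05},
], grip_force=25)

```text
clock: 26.33
tool_pos: [0.4434, 0.0122, 0.0196]
ee_rot: [0.001, 0.887, 0.463, -0.0]
wrist_force: [0.5, 0.2, -0.8]
grip_width: 0.525
```

>>> play_rows([
  {"xyz": [0,0,0.003],"twist": [0,0,0],"grip": -0.05},
  {"xyz": [0,0,0.006],"twist": [0,0,0],"grip": -0.05},
  {"xyz": [0,0,0.007],"twist": [0,0,0],"grip": 0.3},
  {"xyz": [0,0,0.007],"twist": [0,0,0],"grip": 0.6},
  {"xyz": [0,0,0.007],"twist": [0,0,0],"grip": 0.9},
  {"xyz": [0,0,0.007],"twist": [0,0,0],"grip": 0.9},
  {"xyz": [0,0,0.007],"twist": [0,0,0],"grip": 0.9},
  {"xyz": [0,0,0.007],"twist": [0,0,0],"grip": 0.9},
], grip_force=25)

```text
clock: 27.0
tool_pos: [0.4436, 0.0123, 0.013]
ee_rot: [0.001, 0.887, 0.463, -0.0]
wrist_force: [-1.4, 0.7, 3.7]
grip_width: 0.159
```

Width 13.5 mm means the bar is gripped. I'll compute the exact turn.

Run:
```python
from h import *
s,t,Q=tool();print(t,s["wrist_force"].round(1),s["joint_positions"].round(2))
x,r=rel([*t[:2],t[2]],down(PT-np.pi/2)); print(x.round(4),r.round(4))
```

```text
[0.44355685 0.01226037 0.01298927] [-1.4  0.7  3.7] [-0.14 -0.17  2.18 -0.    1.13  0.47]
[0. 0. 0.] [1.10e-03 3.00e-04 8.52e-01]
```

>>> play_rows([
  {"xyz": [0,0,0],"twist": [0,0,0.1],"grip": 0.9},
  {"xyz": [0,0,0],"twist": [0,0,0.2],"grip": 0.9},
  {"xyz": [0,0,0],"twist": [0,0,0.3],"grip": 0.9},
  {"xyz": [0,0,0],"twist": [0,0,0.4],"grip": 0.9},
  {"xyz": [0,0,0],"twist": [0,0,0.5],"grip": 0.9},
  {"xyz": [0,0,0],"twist": [0,0,0.6],"grip": 0.9},
  {"xyz": [0,0,0],"twist": [0,0,0.7],"grip": 0.9},
  {"xyz": [0,0,0],"twist": [0,0,0.79],"grip": 0.9},
  {"xyz": [0,0,0],"twist": [0,0,0.852],"grip": 0.9},
  {"xyz": [0,0,0],"twist": [0,0,0.852],"grip": 0.9},
], grip_force=40)

```text
clock: 27.83
tool_pos: [0.4443, 0.011, 0.0131]
ee_rot: [0.002, 0.999, 0.054, 0.001]
wrist_force: [2.0, -4.7, -1.6]
grip_width: 0.153
```

Run:
```python
from h import *
s,t,Q=tool();print(t,s["wrist_force"].round(1),s["ft_torque"].round(3),s["grip_width"])
x,r=rel(t,down(PT-np.pi/2)); print(r.round(4))
```

```text
[0.44427356 0.01097505 0.01306467] [ 2.  -4.7 -1.6] [-0.763 -0.312 -0.034] 0.15270389530367515
[ 0.0042 -0.0018 -0.0014]
```

Turned to within 1.4 mrad by the wrist. I'll release symmetrically, rise, and check.

>>> play_rows([
  {"xyz": [0,0,0],"twist": [0,0,0],"grip": 0.9},
  {"xyz": [0,0,0],"twist": [0,0,0],"grip": 0.4},
  {"xyz": [0,0,0],"twist": [0,0,0],"grip": 0.0},
  {"xyz": [0,0,0],"twist": [0,0,0],"grip": 0.0},
  {"xyz": [0,0,-0.03],"twist": [0,0,0],"grip": 0.0},
  {"xyz": [0,0,-0.07],"twist": [0,0,0],"grip": 0.0},
  {"xyz": [0,0,-0.11],"twist": [0,0,0],"grip": 0.0},
  {"xyz": [0,0,-0.15],"twist": [0,0,0],"grip": 0.0},
  {"xyz": [0,0.04,-0.17],"twist": [0,0,0],"grip": 0.0},
  {"xyz": [0,0.08,-0.17],"twist": [0,0,0],"grip": 0.0},
])

```text
clock: 28.67
tool_pos: [0.4558, -0.0669, 0.1903]
ee_rot: [0.004, 0.998, 0.057, 0.007]
wrist_force: [0.6, -0.4, 0.8]
grip_width: 0.5
```

>>> play_rows([
  {"xyz": [0,0.04,0],"twist": [0,0,0],"grip": 0.0},
  {"xyz": [0,0.08,0],"twist": [0,0,0],"grip": 0.0},
  {"xyz": [0,0.12,0],"twist": [0,0,0],"grip": 0.0},
  {"xyz": [0,0.16,0],"twist": [0,0,0],"grip": 0.0},
  {"xyz": [0,0.2,0],"twist": [0,0,0],"grip": 0.0},
  {"xyz": [0,0.22,0],"twist": [0,0,0],"grip": 0.0},
  {"xyz": [0,0.22,0],"twist": [0,0,0],"grip": 0.0},
  {"xyz": [0,0.22,0],"twist": [0,0,0],"grip": 0.0},
  {"xyz": [0,0.22,0],"twist": [0,0,0],"grip": 0.0},
])

```text
clock: 29.42
tool_pos: [0.4807, -0.2846, 0.1919]
ee_rot: [0.003, 0.998, 0.057, 0.007]
wrist_force: [0.7, 0.4, 0.1]
grip_width: 0.5
```

Run:
```python
from h import *; import cv2
s,t,Q=tool();print(t,s["wrist_force"].round(1),s["clock"])
tp=manip.capture("top"); sc=manip.capture("scene"); cv2.imwrite("pics/topF.png",tp[:,:,::-1])
cv2.imwrite("pics/fin.png",np.vstack([cv2.resize(tp[110:270,290:470],(450,400),interpolation=cv2.INTER_CUBIC)[:, :],cv2.resize(sc[170:300,180:415],(450,200+0),interpolation=cv2.INTER_AREA)])[:,:,::-1])
u=proj("top",[*(PO+P2@[-.12,0]),.051]);m=proj("top",[*(PO+P2@[-.089,0]),.051]); print("axis, mark dir px",u,m)
g=cv2.cvtColor(tp,cv2.COLOR_RGB2GRAY); r,c=int(round(u[1])),int(round(u[0])); print(g[r-13:r+4,c-6:c+7])
```

```text
[ 0.48074484 -0.28464292  0.19187255] [0.7 0.4 0.1] 29.4167
axis, mark dir px [357.13754899 243.09783496] [356.13504628 232.36658506]
[[200 182 151 138 138 142 136 140 165 191 198 194 194]
 [188 184 149 124 117 117 120 120 164 186 194 193 193]
 [146 131 102  79  71  69  61  64 103 154 170 185 193]
 [ 78  81  78  79  76  69  48  56 100 169 140 139 175]
 [ 86  79  83  75  78  91  66  56 116 193 146  86 122]
 [ 95  75  61  57  69 130  95  53  76  97  84  77  72]
 [ 84  67  46  24  56 144 113  46  54  66  79  75  79]
 [ 74  57  40  13  46 126 101  43  39  56  69  75 100]
 [ 53  50  31  23  43 114 104  56  32  38  51  60  82]
 [ 45  44  26  16  29  99 106  63  31  32  34  49  75]
 [ 45  49  46  12  29  95 112  67  32  42  50  53  76]
 [ 45  46  44  21  32  91 117  76  27  40  47  44  69]
 [ 45  41  49  21  28  82 119  84  37  47  46  45  48]
 [ 52  54  49  39  39  53  84  63  33  39  47  48  52]
 [ 47  50  49  21  30  36  44  48  34  40  44  43  59]
 [ 45  50  44  39  37  49  50  40  37  48  48  48  64]
 [ 46  47  54  39  28  45  47  46  36  49  49  51  61]]
```

View pics/fin.png

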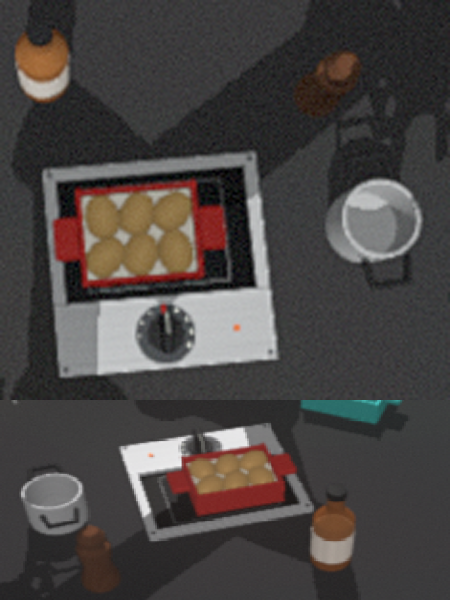

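The final picture shows the dish flat inside the frame with dark glass around it, all six potatoes in, and the pointer line at the red mark. The pot, bottle and mill are standing. Measured pointer tilt is 0.11 rad against 0.093 for the mark direction, so it is about 0.02 rad off. Handing in.

```bash
python3 -c "
from rig import manip; print(manip.sign_off())"
```

```text
the job is handed in; nothing more can be done
None
```

The red dish lies flat on the black glass inside the frame and the dial points at the red mark. It took two tries to get the dish in. I handed the job in at about 29.5 s of the 64 s allowed.

**What I did:** I tipped the end nearest the plate by about 0.17 rad, with the far edge kept on the worktop. I set that edge on the rail, let go, and pushed the dish in by its far ear. Then I gripped the dial, turned it to the mark and released it.

**Last checks:**
- **Dish:** the centre is about 25 mm to the plate's +y side, the underside sits at glass height, and all six potatoes are in.
- **Dial:** the pointer is within about 0.02 rad of the mark.
- **Robot:** it is clear of everything, with no contact force.
- **Pot, bottle and mill:** the final picture shows them standing. The arm did not go near them, but I did not measure their positions again.

**What went wrong or disagreed:**
- **First grasp:** it closed on nothing. The real fingertips seem to sit some 18 mm behind the reported tool point, not 11 mm ahead of it as stated.
- **First push:** because of this, the fingers went over the rim into the dish instead of pushing the ear. Backing out dragged the dish about 65 mm off the rail and pressed on it with the fingers at about 56 N, by the wrist reading at that moment. No potatoes were lost. I then repeated the tipping and setting down, and worked lower from there.
- **Second tipping:** the ear slipped about 13 mm in the fingers during the drag. I saw this in the top view and corrected it before setting the edge down.
- **Wrist camera:** one reading disagreed with the top camera by about 12 mm. It was taken while the arm was still moving, so I used the top camera.

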